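# Book in delivered cartons with a hand scanner

### The arm

A 6-joint arm with a two-finger parallel gripper is mounted at the origin on a cart in front of the work surface, level with it; the furniture and walls round the work are solid. World frame = base frame: x ahead of the robot, y to its left, z up, the work surface at z = 0. Lengths are in m, angles in rad, forces in N, time in s.
With the tool pointing down it reaches from about 0.375 to 0.975 m from the base axis. Payload 3.8 kg.
Tool frame: the origin (TCP) lies midway between the tips of the shut fingers; the grasp point (between the pads) lies 19 mm behind it (bot.grip_point_offset is the distance from the TCP to the grasp point, in m); z points along the fingers, y is the direction in which the jaws open and shut (so a half turn about z gives the same grasp; the last joint's range is limited). The gripper opens to 85 mm and grips with 20 to 120 N. Pads are 22 mm wide; open, the fingers measure 114 mm over their backs; the gripper's body (76 mm by 85 mm) begins 54 mm behind the grasp point. The pads swing forward as they close: fully open they stand 13 mm farther back than shut.
Start: joints at [-1.162, 0.264, 1.604, -0, 1.274, -0.037], TCP at [0.291, -0.609, 0.231] pointing down, gripper open.
Joint ranges: [-2.63, 2.63], [-0.94, 2.18], [0.31, 2.57], [-1.31, 4.45], [0, 2.66], [-2.55, 2.55]. Speed limits (rad/s): [2.57, 2.57, 3.14, 3.14, 3.14, 3.14].

### API

Orientations are given as a unit quaternion [w, x, y, z].
In Python, from plant import bot, read_camera gives the robot as it stands. The module is installed in compiled form; this text tells all that it offers.
- The arm moves only by the tool drive_tool, never from a script. Its argument "increments" is a list that holds one entry, the list of rows, each a list of 6 numbers: the shift along the tool's x, y, z each as a share of 100 mm, from -1 to 1, then the turn, a rotation vector about the tool's x, y, z each as a share of 45 degrees, from -1 to 1. In form: [[[x, y, z, rx, ry, rz], ...]]. A call has 1 to 10 rows; each row is the pose to reach, as a shift and turn from the pose measured when the call began, along the tool's axes at that moment; what a row does not reach only later rows make up. A row lasts 1/8 s, in which the tool goes at most 62.5 mm and 10.7 degrees, less where a joint would pass 70% of its speed; a pose out of reach is approached as far as the arm can. A call with a number of a shift or a turn outside -1 to 1 is refused whole. A call with a gripper value outside its range is refused whole. "gripper" is the opening, from 0 (shut) to 1 (fully open), set as the call begins (left out, the last holds). The fingers move at their own pace and stop on an object; the grip force is fixed at half the most. Time passes only in rows, so rows that repeat a pose let the fingers close. It gives the time, the measured TCP pose, the force and the opening at its end, in the units of the state.
- bot.state(): the state, without advancing time (a new reading comes with each control period).
- read_camera(name): name is "scene" or "top" or "wrist"; returns a dict with "image" (400x640x3 uint8, red, green, blue), "camera_matrix" (3x3 intrinsics, pixels), "cam_to_world" (4x4, takes a point from camera to world coordinates). Camera axes: x right, y up, looking along -z (the intrinsics and any distortion apply to the point x, -y, -z); pixel columns grow to the right and rows downward; lengths in m; the calibration is good to about 2 mm. A picture is of the moment at which its call begins. There is no depth.
- bot.job_done(): hands the job in, once; it reports no verdict.
The state is a dict: "time": time; "qpos": joint angles; "joint_vel": joint speeds; "joint_torque": joint torques, N m; "tool_pos": TCP position; "tool_rot": TCP orientation; "force": force on the tool from outside, world axes, zero at the start; "moment": the same for the moment, N m; "gripper_width": finger opening in m.
Only numpy, scipy, OpenCV 4.12 (cv2) and the standard library are available. Lean on these libraries where they do the work, as an engineer would, in place of code of your own. Each camera call takes 0.05 s, during which the arm holds its last target.

### The job

Book in the two or three bearing cartons on the goods-in board: first turn the holding tray's knob in small turns until the fence's pointer stands level with the point of the mark clip, and let go of the knob. Then take the hand scanner from its rest and read the front label of each carton where it stands, one after another from left to right as seen from the robot: from in front of the label, about 10 cm away and without touching the carton, hold the scanner still for about three seconds with its beam on the middle of the label. Lay the scanner back on its rest the way it lay, and only then stand all the cartons upright on the floor of the holding tray between wall and fence, leaving the pointer at the mark and the other things on the bench alone.

Things in the scene. Friction and masses are not known exactly. Their poses are not given: they have to be found in the camera images.
- carton_a: closed green bearing carton, left place on the goods-in board (+y is left); may be absent (None). 70 mm (own x) x 60 (own y) x 50 high, 0.15 to 0.3 kg, stiff; origin at the centre of its underside, z up. Its front with the white label is its -x side; at yaw 0 that faces the robot, and it stands turned up to 0.35 rad. Grip from above across the 60 mm width
- carton_b: closed green bearing carton, middle place on the goods-in board (+y is left); may be absent (None). 70 mm (own x) x 60 (own y) x 50 high, 0.15 to 0.3 kg, stiff; origin at the centre of its underside, z up. Its front with the white label is its -x side; at yaw 0 that faces the robot, and it stands turned up to 0.35 rad. Grip from above across the 60 mm width
- carton_c: closed green bearing carton, right place on the goods-in board (+y is left); may be absent (None). 70 mm (own x) x 60 (own y) x 50 high, 0.15 to 0.3 kg, stiff; origin at the centre of its underside, z up. Its front with the white label is its -x side; at yaw 0 that faces the robot, and it stands turned up to 0.35 rad. Grip from above across the 60 mm width
- carton_a_label (a point): middle of the label on carton_a's front face: 35 mm in front of its origin (own -x), 20 mm above its underside; axes as the carton's
- carton_b_label (a point): middle of the label on carton_b's front face: 35 mm in front of its origin (own -x), 20 mm above its underside; axes as the carton's
- carton_c_label (a point): middle of the label on carton_c's front face: 35 mm in front of its origin (own -x), 20 mm above its underside; axes as the carton's
- board: thin flat grey goods-in board, 240 mm (own x, away from the robot) x 460 mm (own y), fixed to the bench; the cartons stand on its top, 5 mm above its origin (centre of the underside)
- scanner: grey hand scanner, 0.16 kg: straight body 110 mm long (own x) x 36 wide (y) x 30 high (z), origin at the centre of the body's underside, z up; at its +x end a 40 mm wide head bent 45 degrees down, from x = 30 to 86 mm, down to z = -18 mm. Grip from above across the 36 mm, within 12 mm of mid-length. No trigger: it reads while its beam rests on a label
- scan_window (a point): middle of the scanner's window, where the beam leaves: 74.6 mm ahead of the scanner's origin and 6.6 mm below it. The point's own x axis is the beam: 45 degrees downward and forward of the scanner's body; its y axis is the scanner's y
- dock: black rest of the scanner, fixed; origin under its 110 x 84 mm base. Pedestal 26 mm wide, top 45 mm up: the scanner lies with its origin 45 mm above this one, same x axis, head over the +x end. Cheeks beside it (43.6 mm apart inside, tops 54 mm up) only at x = -52 to -30 and 21 to 35 mm, a stop behind at x = -58 mm; between the cheeks its sides are free for fingers
- tray: grey metal holding tray, fixed, 358 (own x) x 124 mm. Origin at the underside amid the floor: floor x = -122 to 120 mm, 5 mm up, ends closed 12 to 15 mm high; wall at +y, inner face y = 50 mm, 19 mm high; movable fence opposite; knob on a block at the near end (x = -154 mm), white scale at the far end. Three cartons fit in a row, own x along the tray's x, at x = -78, 0, 78 mm
- fence (a joint): travel of the fence, m: the clear width between wall and fence is 35 mm + this (0 to 58.8 mm), its inner face at tray y = 15 mm minus this. Fence 226 mm long (tray x), 8 mm thick, top 22 mm above the bench; driven by the knob, 14 mm per rad
- knob (a joint): angle of the fence knob, rad, 0 to 4.2; grows when turned clockwise seen from above, which moves the fence away from the wall (own -y of the tray) by 14 mm per rad. Needs about 0.1 N m, has no spring, stays where it is left
- knob_grip (a point): on the knob's vertical axis, 49 mm above the bench: height to grip the knob's upright bar, 14 mm thick, 38 mm long (its top 7 mm above this point; the knob's disc lies 23 mm below it). The bar lies along this point's own x axis, which turns with the knob; at knob 0 it is along the tray's x axis
- pointer_tip (a point): tip of the thin black pointer on the far end of the fence, 9 mm above the bench; moves with the fence along the tray's y. It is level with the mark when the two tips have the same y in the tray's frame
- mark_tip (a point): tip of the thin black point on the mark clip, facing the pointer from 3 mm further along the tray's x; fixed during a run. Pointer and mark meet with the clear width between wall and fence at 75 to 86 mm
- mark_clip: small dark block 14 x 14 x 9 mm clamped on the scale plate at the tray's far end; axes parallel to the tray's; its point is at its own y = 0
- ring1: ground steel bearing ring, 80 mm across, 16 mm high, lying on the bench; leave alone
- loupe: black eye loupe, 32 mm across, 26 mm high; leave alone
- micrometer: outside micrometer, 130 x 48 x 12 mm, lying flat; leave alone

How it is judged:
By the outcome, as a careful person would: the job done as asked, in the order asked, and still so for the second after the job is handed in, with the robot touching nothing.
Of carton_a, carton_b, carton_c only 2 to 3 are there at a start; the rules pass over those that are not, and their reading is None.
At some moment in a run one of carton_a, carton_b, carton_c may be knocked a few centimetres aside while the robot is not near it.
It also fails if it takes over 208 s, if anything falls off the work surface, if the arm or the gripper's body presses on something with over 40 N, if the wrist force passes 120 N, or if a joint passes its speed limit or range.

## Working session

There is one attempt and no reset: what is moved stays moved. The work goes in short steps, Python scripts to look and compute and a tool call to move; the robot and the scene stay as the last step left them, time stands still between calls to the robot, and variables do not carry over. Pictures are saved under pics/ and viewed, and the job is handed in when it is done.

Besides the shell and the picture viewer there is one more tool, called after "Request:" as name(argument=value, ...), one argument or row to a line, values as JSON. drive_tool: Moves the arm, as the interface text tells. Shift numbers are shares of 100 mm and turn numbers shares of 45 degrees, none past 1 either way. Its arguments: {"type":"object","properties":{"increments":{"type":"array"},"gripper":{"type":"number"}},"required":["increments"]}

```bash
ls; mkdir -p pics
cat > h.py <<'E'
import numpy as np, cv2
from plant import bot, read_camera
from scipy.spatial.transform import Rotation as R
def snap(name,fn=None):
    c=read_camera(name); 
    if fn: cv2.imwrite('pics/'+fn,c['image'][:,:,::-1])
    return c
def ray(c,u,v):
    K=c['camera_matrix'];T=c['cam_to_world']
    p=np.linalg.inv(K)@np.array([u,v,1.0]); d=T[:3,:3]@np.array([p[0],-p[1],-p[2]])
    return T[:3,3],d/np.linalg.norm(d)
def onz(c,u,v,z):
    o,d=ray(c,u,v); return o+d*(z-o[2])/d[2]
def proj(c,P):
    T=c['cam_to_world']; q=T[:3,:3].T@(np.asarray(P)-T[:3,3]); q=np.array([q[0],-q[1],-q[2]]); q=c['camera_matrix']@q; return q[:2]/q[2]
def tri(rs):
    A=0;b=0
    for o,d in rs:
        M=np.eye(3)-np.outer(d,d);A=A+M;b=b+M@o
    p=np.linalg.solve(A,b); return p,[np.linalg.norm((np.eye(3)-np.outer(d,d))@(p-o)) for o,d in rs]
def st():
    s=bot.state(); q=s['tool_rot']; return s,np.array(s['tool_pos']),R.from_quat([q[1],q[2],q[3],q[0]])
def rel(pos,rot):
    s,p,r=st(); d=r.inv().apply(np.asarray(pos)-p)/0.1; w=(r.inv()*rot).as_rotvec()/(np.pi/4)
    return np.round(d,3),np.round(w,3)
def down(a): # tool down, tool y axis (jaw) pointing at world angle a
    y=np.array([np.cos(a),np.sin(a),0]);z=np.array([0,0,-1.]);x=np.cross(y,z)
    return R.from_matrix(np.array([x,y,z]).T)
E
python3 - <<'E'
from h import *
s,p,r=st(); print(s); print(r.as_matrix().round(3))
for n in ['scene','top','wrist']:
    c=snap(n,n+'0.png'); print(n,c['camera_matrix'].round(1).tolist(),c['cam_to_world'].round(3).tolist())
E
```

```text
pics
{'time': 0.0, 'qpos': array([-1.16192301e+00,  2.64767387e-01,  1.60537379e+00,  2.13926282e-05,
        1.27372743e+00, -3.68959927e-02]), 'joint_vel': array([ 1.77941186e-03, -8.28229663e-04,  6.07866566e-04, -8.87634931e-05,
        1.26981528e-03,  1.28995157e-04]), 'joint_torque': array([ 1.48213308e-03, -5.15093994e+01, -3.67321730e+01,  1.15986209e-04,
        1.26617239e-02, -1.61000173e-05]), 'tool_pos': array([ 0.29074033, -0.60835524,  0.22995257]), 'tool_rot': array([-1.12024009e-03,  9.75263936e-01,  2.21040631e-01, -2.00384439e-04]), 'force': array([-0.29439188,  1.17519793, -0.24387028]), 'moment': array([-0.00024034, -0.03996241,  0.00683037]), 'gripper_width': 0.08570420404034501}
[[ 0.902  0.431 -0.001]
 [ 0.431 -0.902  0.002]
 [ 0.    -0.002 -1.   ]]
scene [[365.1, 0.0, 319.2], [0.0, 365.1, 199.3], [0.0, 0.0, 1.0]] [[0.821, 0.289, -0.493, 0.062], [-0.571, 0.4, -0.716, -0.646], [-0.01, 0.87, 0.494, 0.552], [0.0, 0.0, 0.0, 1.0]]
top [[508.9, 0.0, 317.5], [0.0, 508.9, 197.2], [0.0, 0.0, 1.0]] [[-0.009, 0.996, -0.088, 0.417], [-1.0, -0.009, -0.0, 0.03], [-0.001, 0.088, 0.996, 1.455], [0.0, 0.0, 0.0, 1.0]]
wrist [[281.5, 0.0, 321.4], [0.0, 281.5, 192.5], [0.0, 0.0, 1.0]] [[0.431, 0.87, 0.24, 0.352], [-0.902, 0.416, 0.113, -0.58], [-0.001, -0.265, 0.964, 0.374], [0.0, 0.0, 0.0, 1.0]]
```

View pics/scene0.png

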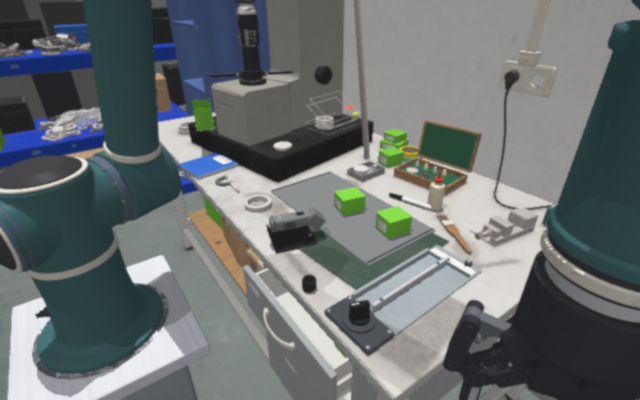

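View pics/top0.png

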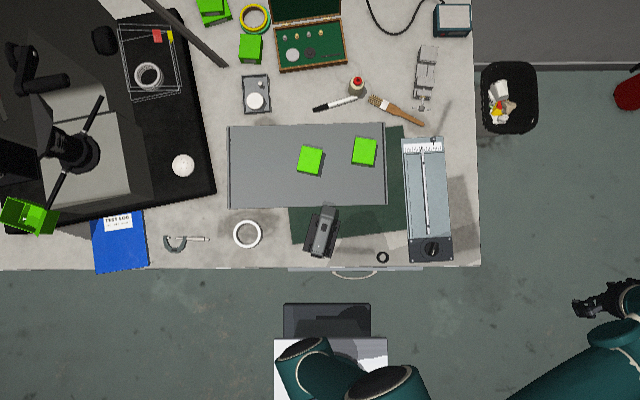

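View pics/wrist0.png

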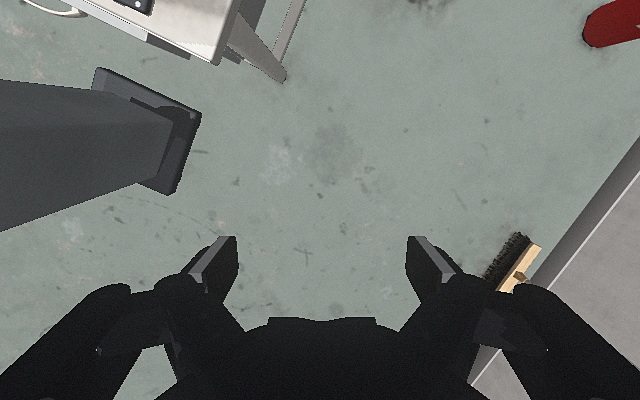

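Run:
```python
from h import *
c=snap('top'); im=c['image']
big=cv2.resize(im[100:280,220:460],None,fx=3.3,fy=3.3,interpolation=cv2.INTER_CUBIC); cv2.imwrite('pics/topz.png',big[:,:,::-1])
for n,u,v,z in [('knob',431,249,.05),('cB',311,160,.055),('cC',364,151,.055),('scan',321,232,.07),('boardTL',230,126,0.005),('boardBR',386,205,.005),('scale',422,145,.01),('ring',247,234,.01),('loupe',383,257,.02),('mic',186,240,.01)]:
    print(n,onz(c,u,v,z).round(3))
```

```text
knob [ 0.396 -0.28   0.05 ]
cB [0.645 0.048 0.055]
cC [ 0.669 -0.1    0.055]
scan [0.445 0.022 0.07 ]
boardTL [0.755 0.282 0.005]
boardBR [ 0.521 -0.165  0.005]
scale [ 0.693 -0.271  0.01 ]
ring [0.442 0.231 0.01 ]
loupe [ 0.374 -0.151  0.02 ]
mic [0.427 0.404 0.01 ]
```

View pics/topz.png

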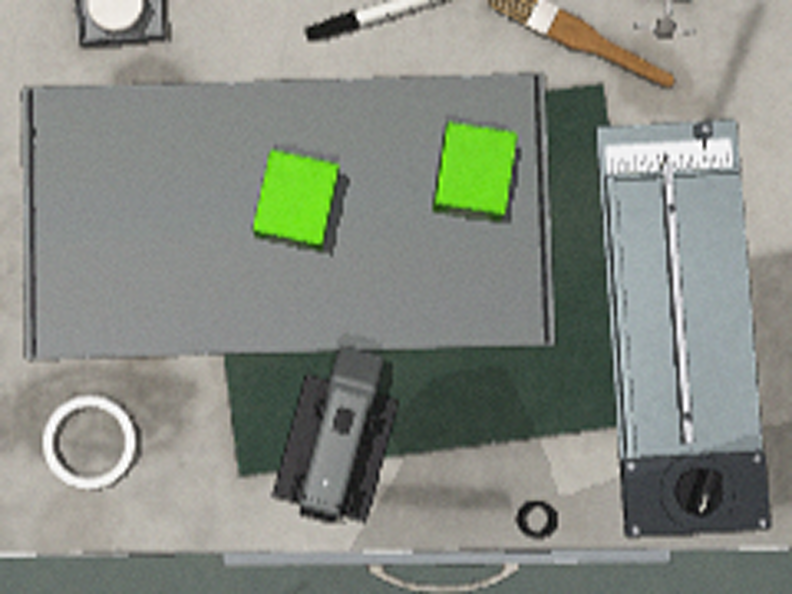

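Request:
drive_tool(
  increments=[
    [[0.39,-0.42,0,0,0,0],[0.78,-0.84,0,0,0,0],[0.78,-0.84,0,0,0,0]],
  ],
)

```text
time: 0.57
tool_pos: [0.3257, -0.4955, 0.23]
tool_rot: [-0.002, 0.975, 0.223, -0.0]
force: [0.0, -1.0, 0.4]
gripper_width: 0.0853
```

Request:
drive_tool(
  increments=[
    [[0.39,-0.42,0,0,0,0],[0.78,-0.84,0,0,0,0],[0.78,-0.84,0,0,0,0]],
  ],
)

```text
time: 0.95
tool_pos: [0.3601, -0.3838, 0.2303]
tool_rot: [-0.002, 0.975, 0.224, -0.0]
force: [-0.4, 0.3, 0.3]
gripper_width: 0.0854
```

Run:
```python
from h import *
s,p,r=st();print(s['time'],p,s['qpos'].round(3))
snap('wrist','w1.png')
```

```text
0.95 [ 0.36014159 -0.38382495  0.23034536] [-0.866 -0.015  1.918  0.002  1.243  0.252]
```

View pics/w1.png

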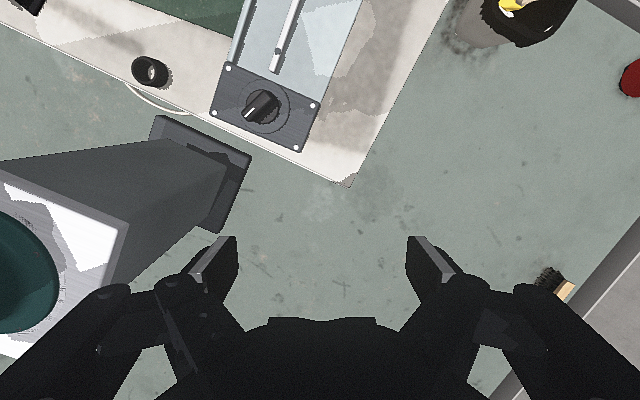

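Request:
drive_tool(
  increments=[
    [[0.25,-0.4,0,0,0,0.2],[0.5,-0.8,0,0,0,0.4],[0.5,-0.8,0,0,0,0.57],[0.5,-0.8,0,0,0,0.57]],
  ],
)

```text
time: 1.5
tool_pos: [0.3702, -0.2932, 0.2313]
tool_rot: [-0.001, 1.0, 0.002, -0.0]
force: [0.4, 0.1, -0.2]
gripper_width: 0.0858
```

Run:
```python
from h import *
s,p,r=st();print(s['time'],p,s['qpos'].round(3),r.as_matrix().round(3))
snap('wrist','w2.png')
```

```text
1.5 [ 0.37022783 -0.29323188  0.23128255] [-7.230e-01 -1.270e-01  2.020e+00  1.000e-03  1.249e+00  8.430e-01] [[ 1.     0.005 -0.   ]
 [ 0.005 -1.     0.001]
 [-0.    -0.001 -1.   ]]
```

View pics/w2.png

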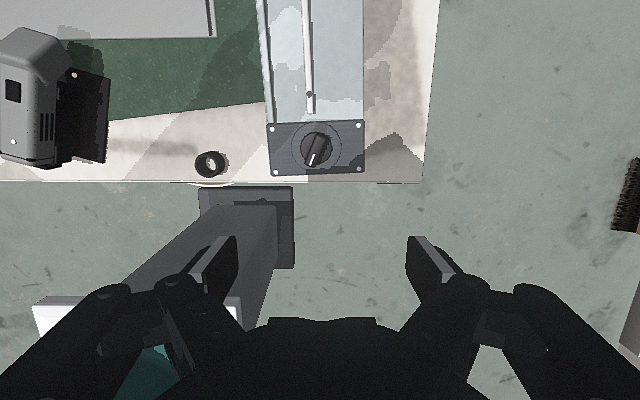

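Run:
```python
from h import *
im=cv2.imread('pics/w2.png')
cv2.imwrite('pics/w2z.png',cv2.resize(im[100:190,250:380],None,fx=6,fy=6,interpolation=cv2.INTER_CUBIC))
```

```text
(no output)
```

View pics/w2z.png

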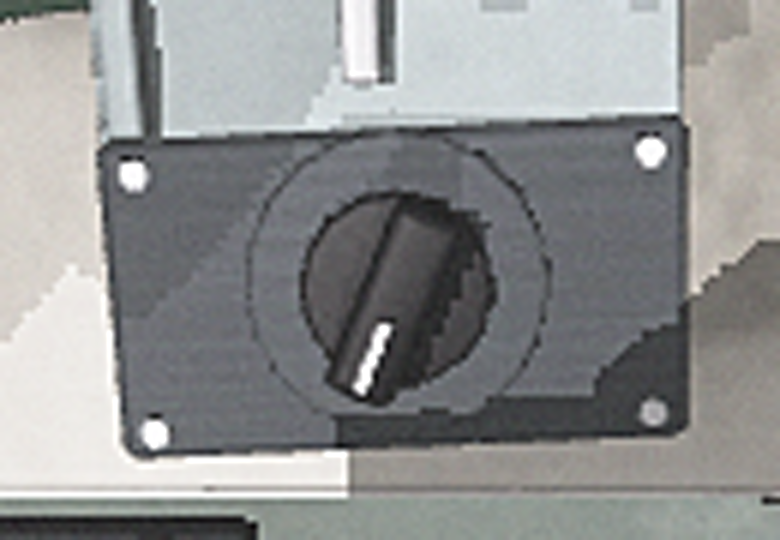

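Request:
drive_tool(
  increments=[
    [[0.3,0.1,0,0,0,0],[0.6,0.1,0,0,0,0],[0.9,0.1,0,0,0,0],[0.9,0.1,0,0,0,0]],
  ],
)

```text
time: 2.05
tool_pos: [0.4616, -0.3043, 0.2308]
tool_rot: [-0.001, 1.0, 0.004, -0.0]
force: [-0.2, 0.9, 0.5]
gripper_width: 0.0853
```

Run:
```python
from h import *
s,p,r=st();print(s['time'],p,s['qpos'].round(3),r.as_matrix().round(3))
snap('wrist','w3.png')
```

```text
2.05 [ 0.46155128 -0.30433876  0.23076979] [-6.280e-01  3.400e-02  1.867e+00  1.000e-03  1.242e+00  9.350e-01] [[ 1.     0.007 -0.001]
 [ 0.007 -1.     0.001]
 [-0.001 -0.001 -1.   ]]
```

View pics/w3.png

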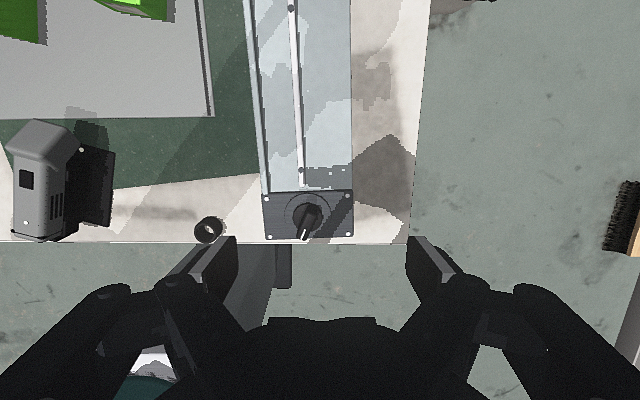

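Run:
```python
from h import *
im=cv2.imread('pics/w3.png')
cv2.imwrite('pics/w3z.png',cv2.resize(im[180:250,250:370],None,fx=6,fy=6,interpolation=cv2.INTER_CUBIC))
```

```text
(no output)
```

View pics/w3z.png

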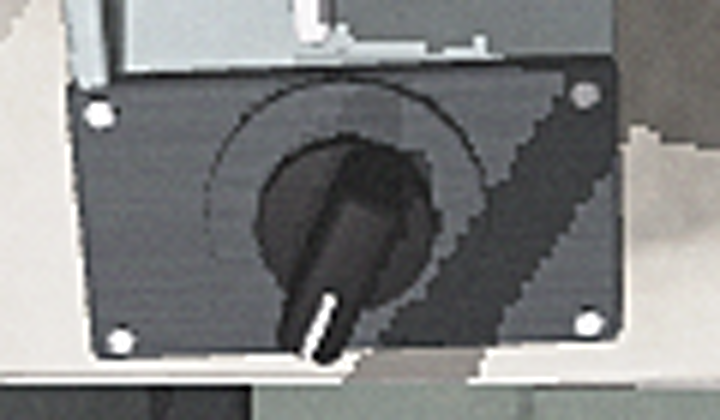

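```bash
cat >> h.py <<'E'
# camera pose in tool frame from one reading
def Tool():
    s,p,r=st();T=np.eye(4);T[:3,:3]=r.as_matrix();T[:3,3]=p;return T
E
python3 - <<'E'
from h import *
c=read_camera('wrist'); X=np.linalg.inv(Tool())@c['cam_to_world']; np.save('X.npy',X); print(X.round(4))
def at(p,yawx):
    T=np.eye(4); a=np.array(yawx); x=np.array([a[0],a[1],0]);z=np.array([0,0,-1]);y=np.cross(z,x);T[:3,:3]=np.array([x,y,z]).T;T[:3,3]=p
    return dict(camera_matrix=c['camera_matrix'],cam_to_world=T@X)
c2=at([.37023,-.29323,.23128],[1,.005]); c3=c
def pr(a,b):
    p,e=tri([ray(c2,250+a[0]/6,100+a[1]/6),ray(c3,250+b[0]/6,180+b[1]/6)]); print(p.round(4),np.round(e,4)); return p
pr((380,325),(328,298));pr((362,392),(312,350));pr((398,300),(342,272))
B=[pr(a,b) for a,b in [((133,175),(100,113)),((650,150),(585,95)),((155,433),(120,342)),((653,412),(588,323))]]
d=(B[0]-B[2]+B[1]-B[3]); print('tray yaw',np.arctan2(d[1],d[0]),'ctr',np.mean(B,0))
n=np.mean(B,0)
e=B[0]-B[1];print(np.arctan2(-e[0],e[1]))
E
```

```text
[[ 3.000e-04  9.644e-01  2.644e-01  6.840e-02]
 [ 1.000e+00 -0.000e+00 -1.200e-03  4.000e-04]
 [-1.200e-03  2.644e-01 -9.644e-01 -1.437e-01]
 [ 0.000e+00  0.000e+00  0.000e+00  1.000e+00]]
[ 0.3974 -0.2849  0.0654] [0.0001 0.0001]
[ 0.3843 -0.2813  0.0609] [0.0001 0.0001]
[ 0.4017 -0.2878  0.0624] [0.0004 0.0004]
[ 0.422  -0.2332  0.0218] [0.0003 0.0003]
[ 0.4276 -0.3382  0.0248] [0.0002 0.0002]
[ 0.3689 -0.2358  0.024 ] [0.0005 0.0005]
[ 0.3738 -0.341   0.0233] [0.0004 0.0004]
tray yaw 0.05037409451182764 ctr [ 0.39810024 -0.28704139  0.02345851]
0.05330795638935466
```

Run:
```python
from h import *
c=read_camera('wrist'); X=np.load('X.npy')
def at(p,yawx):
    T=np.eye(4); a=np.array(yawx); x=np.array([a[0],a[1],0]);z=np.array([0,0,-1]);y=np.cross(z,x);T[:3,:3]=np.array([x,y,z]).T;T[:3,3]=p
    return dict(camera_matrix=c['camera_matrix'],cam_to_world=T@X)
c2=at([.37023,-.29323,.23128],[1,.005]); c3=c
f2=lambda a,z:onz(c2,250+a[0]/6,100+a[1]/6,z).round(4)
f3=lambda a,z:onz(c3,250+a[0]/6,180+a[1]/6,z).round(4)
print('disc',f2((398,292),.026),f3((348,222),.026))
print('bar',f2((398,300),.056),f3((342,272),.056))
for a in [(330,385),(392,402),(405,198),(465,222)]: print('c2',f2(a,.056))
for a in [(285,345),(335,362),(350,185),(402,205)]: print('c3',f3(a,.056))
im=c['image']; t=read_camera('top')['image']
cv2.imwrite('pics/tz.png',cv2.resize(t[125:195,395:455],None,fx=8,fy=8,interpolation=cv2.INTER_CUBIC)[:,:,::-1])
```

```text
disc [ 0.399  -0.2876  0.026 ] [ 0.398  -0.2866  0.026 ]
bar [ 0.4009 -0.2881  0.056 ] [ 0.3984 -0.2868  0.056 ]
c2 [ 0.3847 -0.2752  0.056 ]
c2 [ 0.3815 -0.287   0.056 ]
c2 [ 0.4197 -0.2894  0.056 ]
c2 [ 0.4154 -0.3005  0.056 ]
c3 [ 0.3824 -0.275   0.056 ]
c3 [ 0.3787 -0.2852  0.056 ]
c3 [ 0.417  -0.2885  0.056 ]
c3 [ 0.4129 -0.2989  0.056 ]
```

View pics/tz.png

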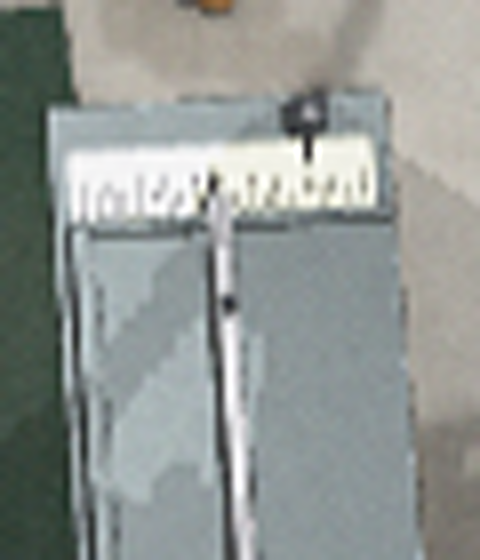

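Request:
drive_tool(
  increments=[
    [[-0.3,-0.1,0,0,0,-0.23],[-0.6,-0.17,0,0,0,-0.46],[-0.62,-0.17,0,0,0,-0.69],[-0.62,-0.17,0,0,0,-0.92],[-0.62,-0.17,0,0,0,-1]],
  ],
  gripper=0.6,
)

```text
time: 2.88
tool_pos: [0.3961, -0.2869, 0.2312]
tool_rot: [-0.001, 0.922, 0.386, -0.0]
force: [0.6, -0.5, -0.1]
gripper_width: 0.0514
```

Request:
drive_tool(
  increments=[
    [[0,0,0,0,0,-0.23],[0,0,0,0,0,-0.46],[0,0,0,0,0,-0.69],[0,0,0,0,0,-0.92],[0,0,0,0,0,-1]],
  ],
)

```text
time: 3.5
tool_pos: [0.3951, -0.287, 0.2314]
tool_rot: [-0.001, 0.704, 0.711, -0.0]
force: [0.5, -0.3, 1.0]
gripper_width: 0.0515
```

Request:
drive_tool(
  increments=[
    [[0,0,0,0,0,-0.23],[0,0,0,0,0,-0.46],[0,0,0,0,0,-0.69],[0,0,0,0,0,-0.92],[0,0,0,0,0,-1]],
  ],
)

```text
time: 4.12
tool_pos: [0.3941, -0.2872, 0.2315]
tool_rot: [-0.001, 0.377, 0.926, -0.0]
force: [0.6, -0.4, -0.7]
gripper_width: 0.0515
```

Run:
```python
from h import *
s,p,r=st();print(s['time'],p,s['qpos'].round(3),s['gripper_width'])
# want tool x at world angle -0.38+pi
x=np.array([np.cos(np.pi-.38),np.sin(np.pi-.38),0]);z=np.array([0,0,-1.]);y=np.cross(z,x)
print(rel([.399,-.2875,.1],R.from_matrix(np.array([x,y,z]).T)))
```

```text
4.125 [ 0.39413831 -0.28722073  0.23153511] [-0.681 -0.095  1.991 -0.     1.247 -1.479] 0.05147707874277164
(array([-0.038,  0.033,  1.315]), array([-0.   , -0.002, -0.5  ]))
```

Request:
drive_tool(
  increments=[
    [[-0.02,0.02,0.3,0,0,-0.23],[-0.04,0.03,0.6,0,0,-0.46],[-0.04,0.03,0.9,0,0,-0.5],[-0.04,0.03,1,0,0,-0.5],[-0.04,0.03,1,0,0,-0.5]],
  ],
)

```text
time: 4.75
tool_pos: [0.3982, -0.2877, 0.1313]
tool_rot: [-0.001, 0.189, 0.982, 0.0]
force: [-0.5, -0.7, 1.1]
gripper_width: 0.0516
```

Run:
```python
from h import *
s,p,r=st();print(s['time'],p,s['qpos'].round(3),s['gripper_width'])
x=np.array([np.cos(np.pi-.38),np.sin(np.pi-.38),0]);z=np.array([0,0,-1.]);y=np.cross(z,x)
print(rel([.399,-.2875,.034],R.from_matrix(np.array([x,y,z]).T)))
snap('wrist','w4.png')
```

```text
4.75 [ 0.39824621 -0.28770014  0.13132081] [-0.676  0.004  2.091 -0.     1.049 -1.866] 0.051634922493218494
(array([-0.008,  0.004,  0.973]), array([ 0.   , -0.003, -0.001]))
```

View pics/w4.png

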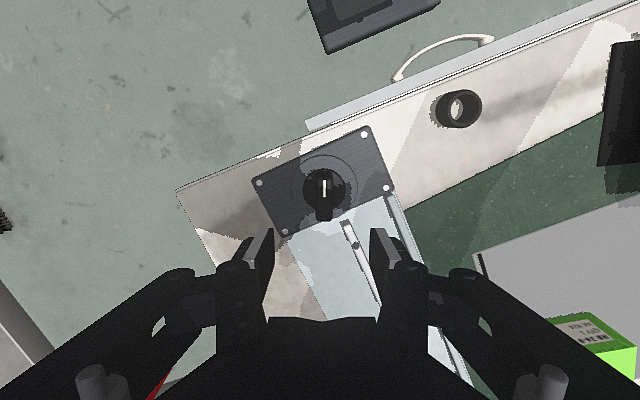

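Request:
drive_tool(
  increments=[
    [[0,0,0.3,0,0,0],[0,0,0.6,0,0,0],[0,0,0.85,0,0,0],[0,0,0.97,0,0,0],[0,0,0.97,0,0,0]],
  ],
)

```text
time: 5.42
tool_pos: [0.3992, -0.2884, 0.0356]
tool_rot: [-0.0, 0.189, 0.982, -0.0]
force: [-0.3, 0.2, 0.5]
gripper_width: 0.0511
```

Request:
drive_tool(
  increments=[
    [[0,0,0,0,0,0],[0,0,0,0,0,0],[0,0,0,0,0,0],[0,0,0,0,0,0]],
  ],
  gripper=0,
)

```text
time: 5.92
tool_pos: [0.4011, -0.2871, 0.0374]
tool_rot: [0.001, 0.19, 0.982, 0.001]
force: [2.9, 8.9, 7.2]
gripper_width: 0.0125
```

Run:
```python
from h import *
s,p,r=st();print(s['time'],p,s['qpos'].round(3),s['gripper_width'],s['force'])
snap('wrist','w5.png')
```

```text
5.925 [ 0.40106203 -0.28711874  0.03736586] [-0.674  0.132  2.159  0.005  0.85  -1.865] 0.012534082504088563 [2.86534014 8.93495058 7.24044146]
```

View pics/w5.png

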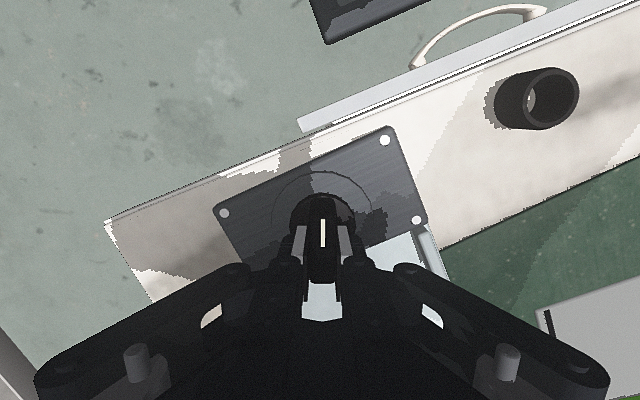

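Request:
drive_tool(
  increments=[
    [[0,0,0,0,0,0.12],[0,0,0,0,0,0.24],[0,0,0,0,0,0.36],[0,0,0,0,0,0.48],[0,0,0,0,0,0.6],[0,0,0,0,0,0.6]],
  ],
)

```text
time: 6.72
tool_pos: [0.4002, -0.288, 0.0374]
tool_rot: [0.001, 0.413, 0.911, 0.0]
force: [-2.8, -5.2, -3.7]
gripper_width: 0.0128
```

Run:
```python
from h import *
s,p,r=st();print(s['time'],p,s['qpos'].round(3),s['gripper_width'],s['force'],s['moment'])
t=snap('top')['image']
cv2.imwrite('pics/tz2.png',cv2.resize(t[125:275,385:465],None,fx=4,fy=4,interpolation=cv2.INTER_CUBIC)[:,:,::-1])
```

```text
6.725 [ 0.40024588 -0.28798305  0.03743376] [-6.750e-01  1.320e-01  2.159e+00  2.000e-03  8.500e-01 -1.394e+00] 0.012795175872632606 [-2.7995525  -5.24187037 -3.7444189 ] [-0.92617935  0.70425477 -0.04415225]
```

View pics/tz2.png

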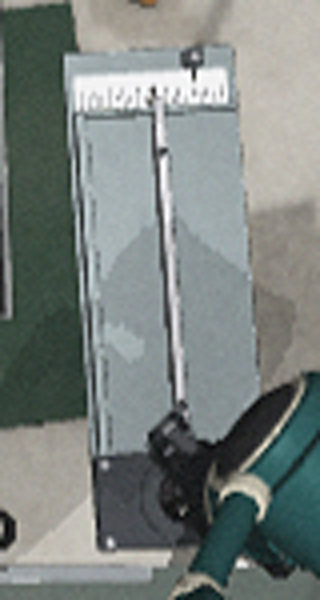

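Request:
drive_tool(
  increments=[
    [[0,0,0,0,0,0.12],[0,0,0,0,0,0.24],[0,0,0,0,0,0.36],[0,0,0,0,0,0.48],[0,0,0,0,0,0.6],[0,0,0,0,0,0.6]],
  ],
)

```text
time: 7.52
tool_pos: [0.399, -0.2886, 0.0374]
tool_rot: [-0.0, 0.614, 0.79, -0.0]
force: [-4.7, -4.2, -2.9]
gripper_width: 0.0127
```

Request:
drive_tool(
  increments=[
    [[0,0,0,0,0,0.12],[0,0,0,0,0,0.24],[0,0,0,0,0,0.36],[0,0,0,0,0,0.48],[0,0,0,0,0,0.6],[0,0,0,0,0,0.6]],
  ],
)

```text
time: 8.28
tool_pos: [0.3975, -0.2886, 0.0375]
tool_rot: [-0.001, 0.781, 0.625, -0.001]
force: [-5.5, -1.9, -0.8]
gripper_width: 0.0126
```

Request:
drive_tool(
  increments=[
    [[0,0,0,0,0,0.12],[0,0,0,0,0,0.24],[0,0,0,0,0,0.36],[0,0,0,0,0,0.48],[0,0,0,0,0,0.6],[0,0,0,0,0,0.6]],
  ],
)

```text
time: 9.02
tool_pos: [0.3963, -0.2879, 0.0374]
tool_rot: [-0.002, 0.905, 0.426, -0.002]
force: [-6.0, 0.8, 2.3]
gripper_width: 0.0128
```

Run:
```python
from h import *
s,p,r=st();print(s['time'],p,s['qpos'].round(3),s['gripper_width'],s['force'],s['moment'])
t=snap('top')['image']
cv2.imwrite('pics/tz3.png',cv2.resize(t[125:195,395:455],None,fx=8,fy=8,interpolation=cv2.INTER_CUBIC)[:,:,::-1])
snap('wrist','w6.png')
```

```text
9.025 [ 0.39626031 -0.28794311  0.03741585] [-0.677  0.13   2.161 -0.004  0.856  0.016] 0.012817217685160786 [-5.96644072  0.80574196  2.26838791] [ 0.15107254  1.02078351 -0.0402133 ]
```

View pics/tz3.png

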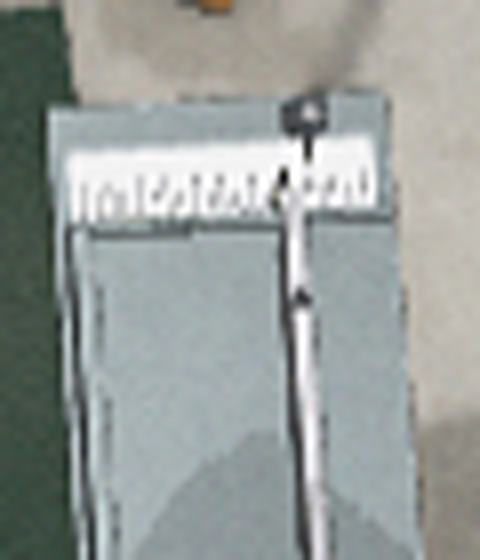

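View pics/w6.png

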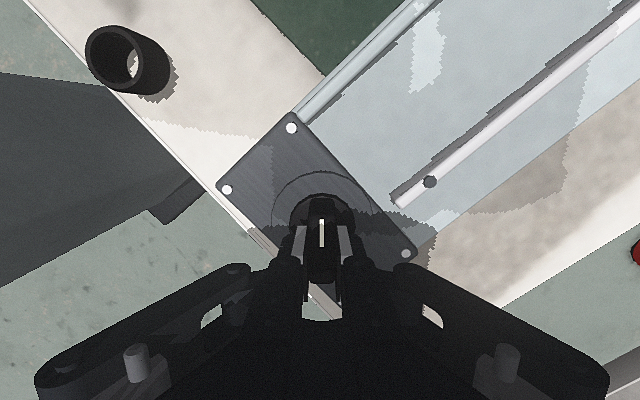

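Request:
drive_tool(
  increments=[
    [[0,0,0,0,0,0.12],[0,0,0,0,0,0.24],[0,0,0,0,0,0.36],[0,0,0,0,0,0.48],[0,0,0,0,0,0.6],[0,0,0,0,0,0.7],[0,0,0,0,0,0.7]],
  ],
)

```text
time: 10.0
tool_pos: [0.3953, -0.2866, 0.0374]
tool_rot: [-0.002, 0.986, 0.166, -0.004]
force: [-4.2, 3.2, 2.4]
gripper_width: 0.0127
```

Run:
```python
from h import *
s,p,r=st();print(s['time'],p,s['qpos'].round(3),s['gripper_width'],s['force'],s['moment'])
t=snap('top')['image']
cv2.imwrite('pics/tz4.png',cv2.resize(t[130:165,410:450],None,fx=16,fy=16,interpolation=cv2.INTER_CUBIC)[:,:,::-1])
```

```text
10.0 [ 0.39530769 -0.28656482  0.03740353] [-0.677  0.129  2.162 -0.003  0.859  0.562] 0.012687127048089086 [-4.19200666  3.20130763  2.41498588] [ 0.68345921  0.70170055 -0.08825234]
```

View pics/tz4.png

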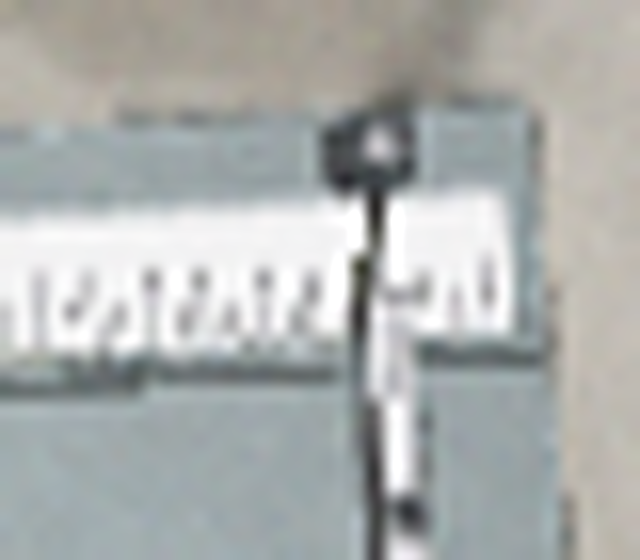

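Request:
drive_tool(
  increments=[
    [[0,0,0,0,0,0.09],[0,0,0,0,0,0.18],[0,0,0,0,0,0.18]],
  ],
)

```text
time: 10.42
tool_pos: [0.3953, -0.2861, 0.0375]
tool_rot: [-0.003, 0.995, 0.097, -0.004]
force: [-1.6, 1.3, -0.4]
gripper_width: 0.0127
```

Request:
drive_tool(
  increments=[
    [[0,0,0,0,0,0],[0,0,0,0,0,0],[0,0,0,0,0,0]],
  ],
  gripper=0.6,
)

```text
time: 10.8
tool_pos: [0.3959, -0.2866, 0.0379]
tool_rot: [-0.002, 0.995, 0.098, -0.003]
force: [0.5, 0.3, 0.5]
gripper_width: 0.0511
```

Request:
drive_tool(
  increments=[
    [[0,0,-0.3,0,0,0],[0,0,-0.6,0,0,0],[0,0,-1,0,0,0],[0,0,-1,0,0,0]],
  ],
)

```text
time: 11.3
tool_pos: [0.3993, -0.2891, 0.142]
tool_rot: [0.001, 0.995, 0.098, -0.0]
force: [1.1, -0.6, -0.9]
gripper_width: 0.0512
```

Run:
```python
from h import *
s,p,r=st();print(s['time'],p,s['qpos'].round(3),s['gripper_width'],s['force'],s['moment'])
print(rel([.63,-.28,.14],down(-np.pi/2+.05)))
```

```text
11.3 [ 0.39929542 -0.28911414  0.14203644] [-6.760e-01 -7.000e-03  2.080e+00 -2.000e-03  1.067e+00  7.000e-01] 0.051238135006456346 [ 1.07768992 -0.61131638 -0.94325013] [-0.02805141 -0.02452563  0.01866402]
(array([2.281, 0.359, 0.02 ]), array([0.002, 0.   , 0.186]))
```

Request:
drive_tool(
  increments=[
    [[0.4,0.06,0,0,0,0.1],[0.8,0.12,0,0,0,0.18],[1,0.15,0,0,0,0.18],[1,0.15,0,0,0,0.18]],
  ],
)

```text
time: 11.8
tool_pos: [0.5006, -0.2839, 0.141]
tool_rot: [0.001, 1.0, 0.028, -0.001]
force: [-1.2, -0.2, -0.4]
gripper_width: 0.051
```

Request:
drive_tool(
  increments=[
    [[0.4,0.03,0,0,0,0],[0.8,0.03,0,0,0,0],[1,0.03,0,0,0,0],[1,0.03,0,0,0,0]],
  ],
)

```text
time: 12.3
tool_pos: [0.6001, -0.2812, 0.14]
tool_rot: [0.0, 1.0, 0.029, -0.002]
force: [-0.7, 0.1, 0.5]
gripper_width: 0.0513
```

Run:
```python
from h import *
s,p,r=st();print(s['time'],p,s['qpos'].round(3))
c=snap('wrist','w7.png')
cv2.imwrite('pics/w7z.png',cv2.resize(c['image'][60:160,250:390],None,fx=5.5,fy=5.5,interpolation=cv2.INTER_CUBIC)[:,:,::-1])
```

```text
12.3 [ 0.60008588 -0.28118308  0.14003201] [-0.475  0.31   1.719 -0.002  1.115  1.039]
```

View pics/w7.png

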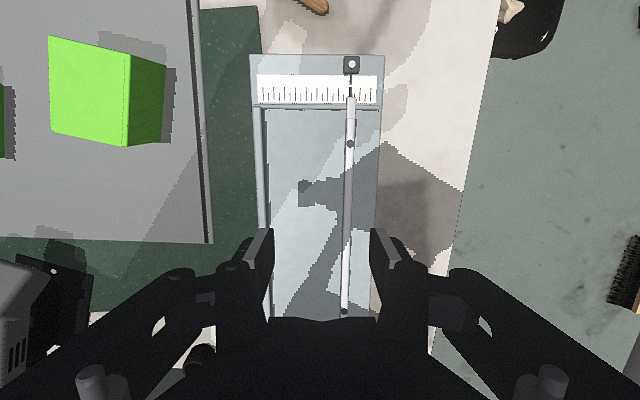

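View pics/w7z.png

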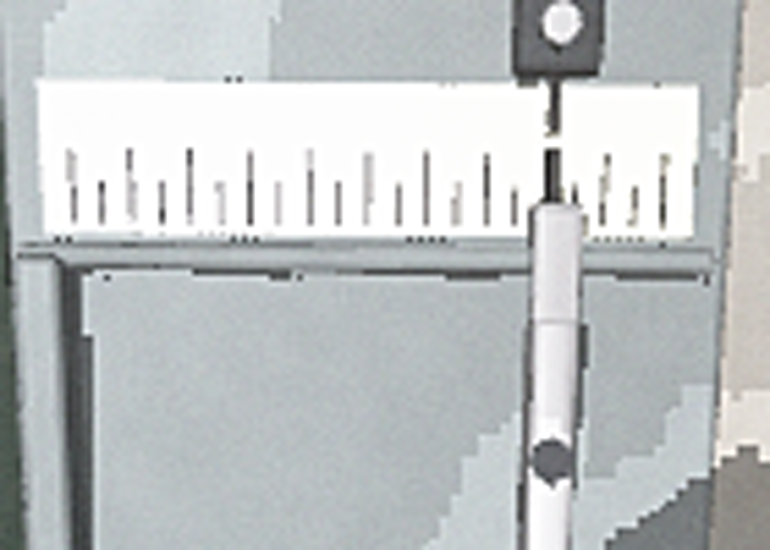

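Request:
drive_tool(
  increments=[
    [[-0.2,-0.4,-0.5,0,0,0],[-0.3,-0.8,-1,0,0,0],[-0.4,-1,-1,0,0,0],[-0.4,-1,-1,0,0,0]],
  ],
)

```text
time: 12.85
tool_pos: [0.5521, -0.1828, 0.2412]
tool_rot: [0.0, 1.0, 0.029, -0.002]
force: [-0.2, -0.5, -0.4]
gripper_width: 0.051
```

Request:
drive_tool(
  increments=[
    [[-0.2,-0.4,0,0,0,0],[-0.4,-0.8,0,0,0,0],[-0.5,-1,0,0,0,0],[-0.5,-1,0,0,0,0]],
  ],
)

```text
time: 13.35
tool_pos: [0.4954, -0.0858, 0.2406]
tool_rot: [0.001, 1.0, 0.03, -0.002]
force: [0.6, -0.2, -0.3]
gripper_width: 0.0509
```

Run:
```python
from h import *
s,p,r=st();print(s['time'],p,s['qpos'].round(3))
c=snap('wrist','w8.png'); np.savez('w8.npz',**c)
```

```text
13.35 [ 0.4953517  -0.08579315  0.24061865] [-0.219 -0.069  1.95  -0.002  1.264  1.292]
```

View pics/w8.png

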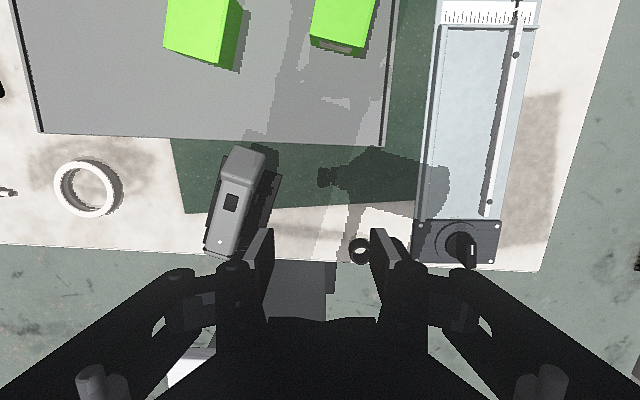

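Request:
drive_tool(
  increments=[
    [[0.1,-0.4,0,0,0,0],[0.2,-0.8,0,0,0,0],[0.2,-1,0,0,0,0],[0.2,-1,0,0,0,0],[0.2,-1,0,0,0,0]],
  ],
)

```text
time: 14.02
tool_pos: [0.5106, 0.0133, 0.2405]
tool_rot: [0.001, 1.0, 0.029, -0.002]
force: [0.2, 0.3, -0.3]
gripper_width: 0.0512
```

Run:
```python
from h import *
s,p,r=st();print(s['time'],p,s['qpos'].round(3))
c=snap('wrist','w9.png'); np.savez('w9.npz',**c)
a=cv2.imread('pics/w8.png');b=cv2.imread('pics/w9.png')
cv2.imwrite('pics/w8s.png',cv2.resize(a[130:270,180:300],None,fx=4.2,fy=4.2,interpolation=cv2.INTER_CUBIC))
```

```text
14.025 [0.51064201 0.01329409 0.24045854] [-0.021 -0.053  1.935 -0.003  1.262  1.492]
```

View pics/w9.png

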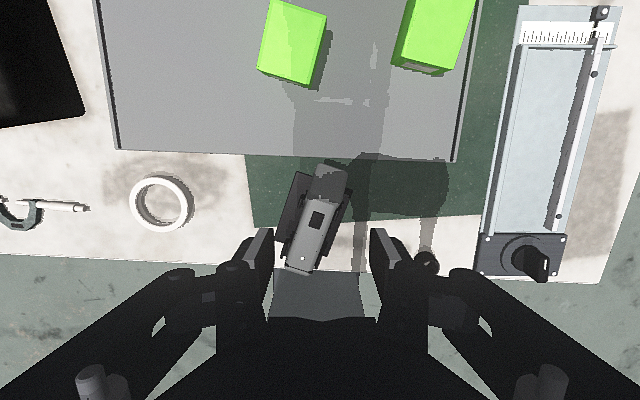

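View pics/w8s.png

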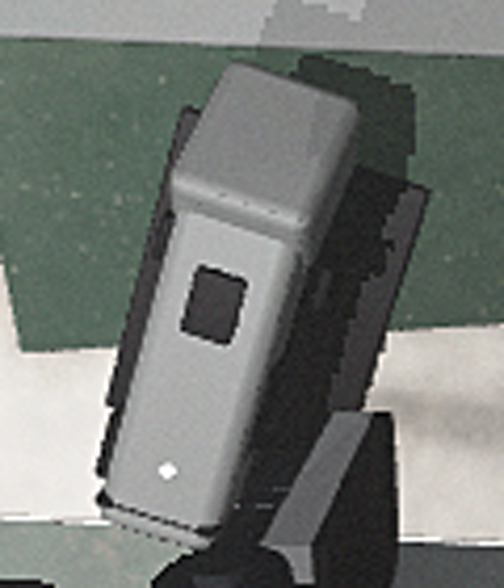

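Run:
```python
from h import *
b=cv2.imread('pics/w9.png')
cv2.imwrite('pics/w9s.png',cv2.resize(b[150:280,250:370],None,fx=4.5,fy=4.5,interpolation=cv2.INTER_CUBIC))
```

```text
(no output)
```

View pics/w9s.png

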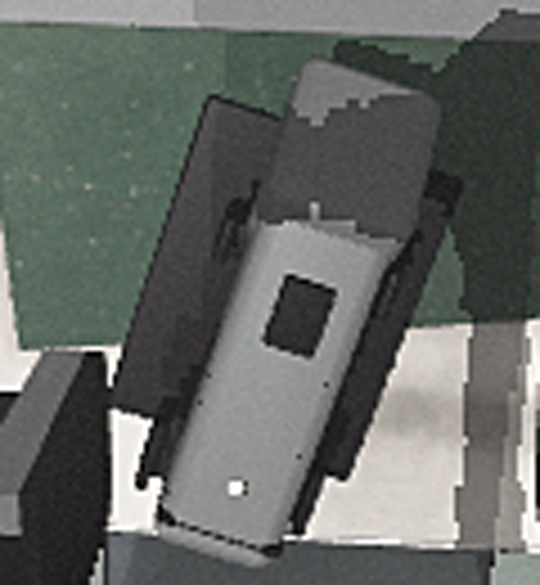

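Run:
```python
from h import *
c8=dict(np.load('w8.npz'));c9=dict(np.load('w9.npz'))
f8=lambda a:(180+a[0]/4.2,130+a[1]/4.2); f9=lambda a:(250+a[0]/4.5,150+a[1]/4.5)
P={}
for n,a,b in [('dot',(167,470),(236,488)),('TL',(199,265),(288,275)),('TR',(247,273),(336,290)),('BR',(230,345),(313,357)),('BL',(182,335),(264,342)),('rL',(103,492),(160,512)),('rR',(215,530),(280,552))]:
    p,e=tri([ray(c8,*f8(a)),ray(c9,*f9(b))]); P[n]=p; print(n,p.round(4),np.round(e,4))
    print('   z.075',onz(c8,*f8(a),.075).round(4),onz(c9,*f9(b),.075).round(4))
sq=(P['TL']+P['TR']+P['BL']+P['BR'])/4; d=sq-P['dot']; print('sq',sq,'yaw',np.arctan2(d[1],d[0]),np.linalg.norm(d))
d=P['TL']+P['TR']-P['BL']-P['BR'];print(np.arctan2(d[1],d[0]))
d=P['rL']-P['rR'];print(np.arctan2(-d[0],d[1]),np.linalg.norm(d))
```

```text
dot [0.4101 0.0294 0.0774] [0.0002 0.0002]
   z.075 [0.4092 0.0302 0.075 ] [0.4086 0.0295 0.075 ]
TL [0.4712 0.0186 0.0773] [0.0001 0.0001]
   z.075 [0.4706 0.0193 0.075 ] [0.4702 0.0186 0.075 ]
TR [0.4688 0.0059 0.0774] [0.001 0.001]
   z.075 [0.4691 0.0064 0.075 ] [0.4668 0.006  0.075 ]
BR [0.4487 0.0109 0.0767] [0.0001 0.0001]
   z.075 [0.4481 0.0114 0.075 ] [0.4479 0.0109 0.075 ]
BL [0.4513 0.024  0.0763] [0.0006 0.0006]
   z.075 [0.4502 0.0246 0.075 ] [0.4514 0.0239 0.075 ]
rL [0.3992 0.05   0.0724] [0.0005 0.0005]
   z.075 [0.4012 0.0487 0.075 ] [0.4001 0.0499 0.075 ]
rR [0.3915 0.0166 0.0769] [0.0005 0.0005]
   z.075 [0.391  0.0171 0.075 ] [0.3897 0.0167 0.075 ]
sq [0.45997067 0.01485411 0.07692297] yaw -0.2839008012000541 0.051911486818466884
-0.25373613437481096
-0.22818735017928812 0.03462380093909389
```

Run:
```python
from h import *
D=[([-1.162,.2648,1.6054,0,1.2737],[.2907,-.6084,.23]),([-.866,-.015,1.918,0,1.243],[.36014,-.38382,.23035]),([-.723,-.127,2.02,0,1.249],[.37023,-.29323,.23128]),([-.628,.034,1.867,0,1.242],[.46155,-.30434,.23077]),([-.676,.004,2.091,0,1.049],[.39825,-.2877,.13132]),([-.674,.132,2.159,.005,.85],[.4011,-.2871,.0374]),([-.475,.31,1.719,0,1.115],[.60009,-.28118,.14]),([-.219,-.069,1.95,0,1.264],[.49535,-.0858,.24062]),([-.021,-.053,1.935,0,1.262],[.51064,.01329,.24046])]
A=[];b=[]
for q,p in D:
    # p_xy rotated by -q1
    c,s=np.cos(q[0]),np.sin(q[0]); rx=c*p[0]+s*p[1]; ry=-s*p[0]+c*p[1]
    A.append([1,0,np.sin(q[1]),np.sin(q[1]+q[2])]);b.append(rx)
    A.append([0,1,np.cos(q[1]),np.cos(q[1]+q[2])]);b.append(p[2]); print(round(ry,4),end=' ')
x,res,_,_=np.linalg.lstsq(np.array(A),np.array(b),rcond=None);print(x,np.abs(np.array(A)@x-b).max())
```

```text
0.0249 0.0257 0.0251 0.0249 0.0247 0.026 0.0244 0.0239 0.024 [ 3.63901551e-04 -9.75241323e-02  5.11652860e-01  5.64432831e-01] 0.0006736716672522403
```

Request:
drive_tool(
  increments=[
    [[0.4,0.1,0,0,0,0],[0.8,0.2,0,0,0,0],[1,0.3,0,0,0,0],[1,0.3,0,0,0,0],[1,0.3,0,0,0,0]],
  ],
)

```text
time: 14.7
tool_pos: [0.6115, -0.0116, 0.2399]
tool_rot: [0.001, 1.0, 0.029, -0.002]
force: [-0.2, 0.1, -0.2]
gripper_width: 0.0516
```

```bash
cat >> h.py <<'E'
def cartons(c,z=.055,vmin=None,amin=300,save=None):
    """top faces: cast mask contour on plane z, minAreaRect. returns list of (x,y,yaw,sizes)"""
    im=c['image']; hsv=cv2.cvtColor(im,cv2.COLOR_RGB2HSV)
    m=cv2.inRange(hsv,(45,150,vmin or 200),(75,255,255))
    m=cv2.morphologyEx(m,cv2.MORPH_OPEN,np.ones((3,3)))
    cs,_=cv2.findContours(m,cv2.RETR_EXTERNAL,cv2.CHAIN_APPROX_NONE); out=[]
    for k in cs:
        if cv2.contourArea(k)<amin: continue
        P=np.array([onz(c,u,v,z)[:2] for u,v in k[:,0]])
        (cx,cy),(w,h),a=cv2.minAreaRect((P*1000).astype(np.float32)); a=np.radians(a)
        if w<h: a+=np.pi/2; w,h=h,w
        a=(a+np.pi/2)%np.pi-np.pi/2
        out.append((round(cx/1000,4),round(cy/1000,4),round(a,3),round(w,1),round(h,1),cv2.boundingRect(k)))
    if save: cv2.imwrite('pics/'+save,m)
    return out
E
python3 - <<'E'
from h import *
s,p,r=st();print(s['time'],p,s['qpos'].round(3))
c=snap('wrist','w10.png'); np.savez('w10.npz',**c)
for o in cartons(c,save='m10.png'): print(o)
for o in cartons(read_camera('top'),amin=100): print('top',o)
E
```

```text
14.7 [ 0.61145729 -0.01155257  0.2398817 ] [-0.058  0.143  1.732 -0.003  1.271  1.456]
top (0.6512, 0.0745, np.float64(-0.096), 68.2, 20.4, (297, 146, 9, 25))
```

View pics/w10.png

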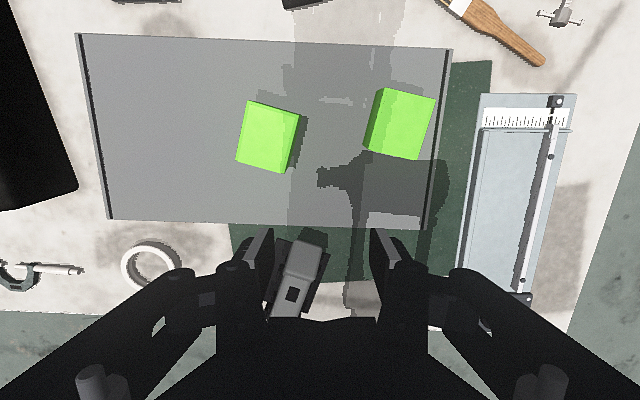

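View pics/m10.png

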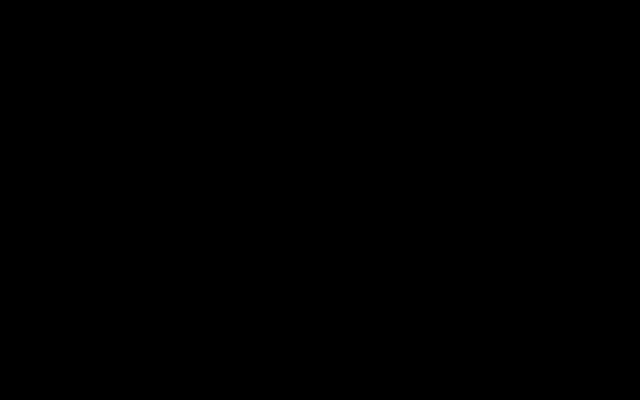

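Run:
```python
from h import *
c=dict(np.load('w10.npz')); hsv=cv2.cvtColor(c['image'],cv2.COLOR_RGB2HSV)
for u,v in [(268,140),(245,155),(292,150),(405,125),(372,105),(390,157)]: print(u,v,c['image'][v,u],hsv[v,u])
cv2.imwrite('pics/w10z.png',cv2.resize(c['image'][80:180,225:445],None,fx=3.6,fy=3.6,interpolation=cv2.INTER_CUBIC)[:,:,::-1])
```

```text
268 140 [184 248 129] [ 46 122 248]
245 155 [182 247 126] [ 46 125 247]
292 150 [59 99 41] [ 51 149  99]
405 125 [168 240 115] [ 47 133 240]
372 105 [ 76 106  57] [ 48 118 106]
390 157 [ 94 103  94] [ 60  22 103]
```

View pics/w10z.png

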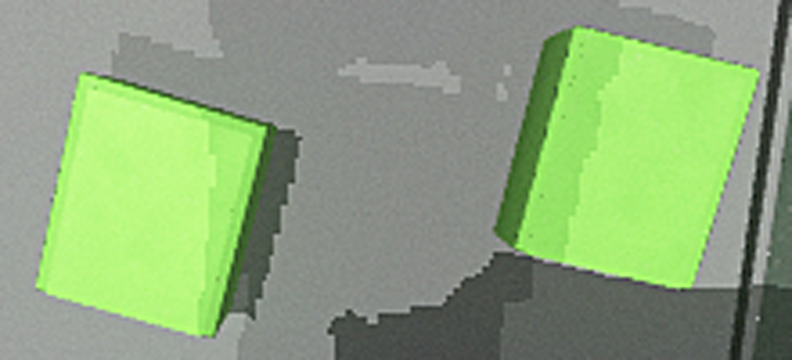

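```bash
sed -i 's/(45,150,vmin or 200)/(38,90,vmin or 190)/' h.py
python3 - <<'E'
from h import *
c=dict(np.load('w10.npz'))
for o in cartons(c,save='m10b.png'): print(o)
for o in cartons(read_camera('top'),amin=100): print('top',o)
# height check w9 vs w10: near corners
E
```

```text
(0.6495, 0.0537, np.float64(-0.223), 70.3, 59.3, (235, 101, 64, 72))
(0.6728, -0.0993, np.float64(-0.165), 70.1, 59.4, (369, 88, 66, 72))
top (0.5083, 0.8097, np.float64(1.284), 36.2, 27.3, (28, 206, 15, 12))
top (0.6512, 0.0742, np.float64(-0.105), 68.2, 20.5, (297, 146, 9, 25))
top (0.9743, 0.2193, np.float64(-0.087), 64.3, 55.8, (240, 35, 21, 23))
```

View pics/m10b.png

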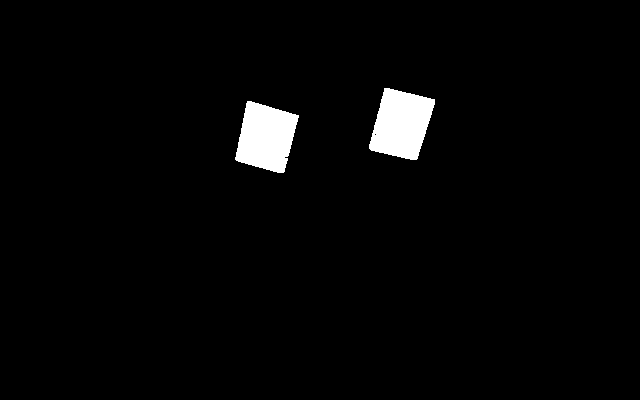

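```bash
cat >> h.py <<'E'
def dn(yaw): # tool pointing down, tool x at world yaw
    x=np.array([np.cos(yaw),np.sin(yaw),0]);z=np.array([0,0,-1.]);return R.from_matrix(np.array([x,np.cross(z,x),z]).T)
E
python3 - <<'E'
from h import *
c9=dict(np.load('w9.npz'));c10=dict(np.load('w10.npz'))
print(tri([ray(c9,257,70),ray(c10,235.5,160)]))
print(rel([.445,.0192,.16],dn(-.265)))
E
```

```text
(array([0.62132009, 0.08970963, 0.05092924]), [np.float64(0.0003690404083919838), np.float64(0.0003690404083919059)])
(array([-1.64 , -0.399,  0.808]), array([0.004, 0.004, 0.412]))
```

Request:
drive_tool(
  increments=[
    [[-0.4,-0.1,0.2,0,0,0.1],[-0.8,-0.2,0.4,0,0,0.2],[-1,-0.3,0.6,0,0,0.41],[-1,-0.4,0.6,0,0,0.41],[-1,-0.4,0.6,0,0,0.41]],
  ],
  gripper=0.7,
)

```text
time: 15.48
tool_pos: [0.5102, 0.0238, 0.182]
tool_rot: [0.001, 0.992, -0.13, -0.0]
force: [-0.1, -0.7, 1.3]
gripper_width: 0.0598
```

Run:
```python
from h import *
print(rel([.445,.0192,.12],dn(-.265)))
```

```text
(array([-0.618,  0.21 ,  0.62 ]), array([0.003, 0.   , 0.007]))
```

Request:
drive_tool(
  increments=[
    [[-0.4,0.14,0.3,0,0,0],[-0.62,0.21,0.6,0,0,0],[-0.62,0.21,0.62,0,0,0.01],[-0.62,0.21,0.62,0,0,0.01],[-0.62,0.21,0.62,0,0,0.01]],
  ],
)

```text
time: 16.1
tool_pos: [0.4479, 0.0192, 0.1222]
tool_rot: [0.001, 0.991, -0.133, 0.002]
force: [0.8, 0.5, 0.3]
gripper_width: 0.0598
```

Run:
```python
from h import *
s,p,r=st(); print(p,s['qpos'].round(3))
snap('wrist','w11.png')
print(rel([.445,.0192,.039],dn(-.265)))
```

```text
[0.44788996 0.01917454 0.12220728] [-0.011 -0.075  2.186 -0.003  1.027  1.829]
(array([-0.026,  0.005,  0.829]), array([ 0.002, -0.004, -0.003]))
```

View pics/w11.png

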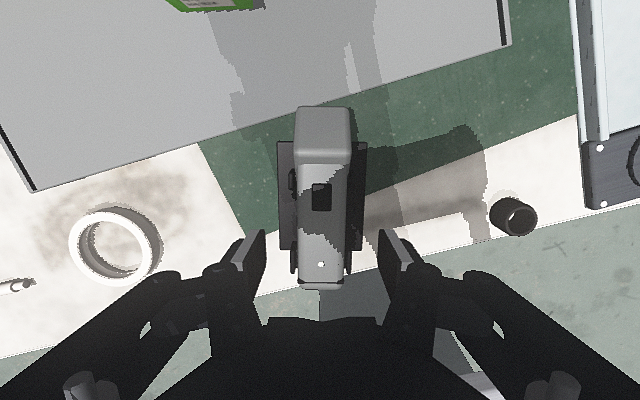

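Request:
drive_tool(
  increments=[
    [[-0.03,0,0.3,0,0,0],[-0.03,0,0.55,0,0,0],[-0.03,0,0.75,0,0,0],[-0.03,0,0.83,0,0,0],[-0.03,0,0.83,0,0,0]],
  ],
)

```text
time: 16.77
tool_pos: [0.4453, 0.0198, 0.0391]
tool_rot: [0.001, 0.991, -0.133, 0.002]
force: [0.0, 0.1, 0.6]
gripper_width: 0.0598
```

Request:
drive_tool(
  increments=[
    [[0,0,0,0,0,0],[0,0,0,0,0,0],[0,0,0,0,0,0],[0,0,0,0,0,0]],
  ],
  gripper=0.2,
)

```text
time: 17.27
tool_pos: [0.4468, 0.0198, 0.0404]
tool_rot: [0.001, 0.991, -0.133, 0.003]
force: [0.5, -1.2, 6.5]
gripper_width: 0.0353
```

Run:
```python
from h import *
s,p,r=st(); print(s['time'],p,s['qpos'].round(4).tolist(),s['tool_rot'],s['gripper_width'],s['force'])
snap('wrist','w12.png')
```

```text
17.275 [0.44679492 0.01977381 0.04040289] [-0.0095, 0.0402, 2.2527, -0.0034, 0.8428, 1.8308] [ 9.01340991e-04  9.91080033e-01 -1.33229612e-01  3.07008617e-03] 0.035289390915730016 [ 0.524365   -1.17217557  6.49963501]
```

View pics/w12.png

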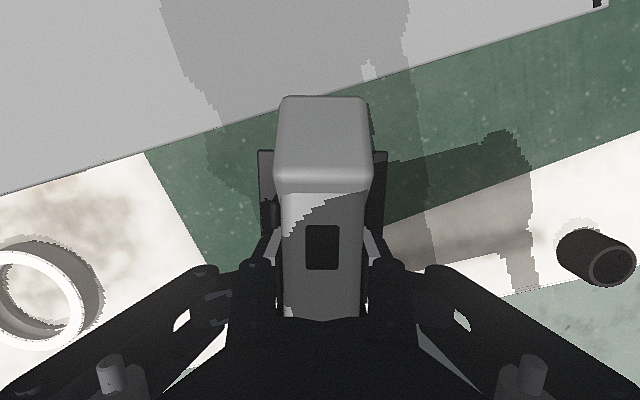

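```bash
cat >> h.py <<'E'
OS=np.array([.0025,0,-.0046]) # scanner origin in tool frame
def scanpose(cart,th=np.radians(22),dist=.10):
    x,y,yaw=cart; L=np.array([x-.035*np.cos(yaw),y-.035*np.sin(yaw),.025])
    Rs=R.from_euler('z',yaw)*R.from_euler('y',-th)
    b=Rs.apply([np.sqrt(.5),0,-np.sqrt(.5)]); W=L-dist*b; O=W-Rs.apply([.0746,0,-.0066])
    Rt=Rs*R.from_matrix(np.diag([1.,-1,-1])); T=O-Rt.apply(OS)
    return T,Rt,dict(L=L,W=W,O=O,tail=O+Rs.apply([-.055,0,0]),beam=b)
def scannow(cart):
    s,p,r=st(); Rs=r*R.from_matrix(np.diag([1.,-1,-1])); O=p+r.apply(OS); W=O+Rs.apply([.0746,0,-.0066]); b=Rs.apply([np.sqrt(.5),0,-np.sqrt(.5)])
    x,y,yaw=cart; n=np.array([-np.cos(yaw),-np.sin(yaw),0]); L=np.array([x,y,.025])+.035*n
    t=((L-W)@n)/(b@n); h=W+t*b-L
    return 'dist',round(t,4),'miss lat/vert',round(h@[-n[1],n[0],0],4),round(h[2],4),'incid',round(np.degrees(np.arccos(-b@n)),1)
E
python3 - <<'E'
from h import *
for c in [(.6495,.0537,-.223),(.6728,-.0993,-.165)]:
    T,Rt,d=scanpose(c); print(T,rel(T,Rt)); print({k:v.round(3) for k,v in d.items()})
E
```

```text
[0.45514906 0.09777327 0.03704531] (array([-0.126, -0.774,  0.032]), array([ 0.012,  0.481, -0.055]))
{'L': array([0.615, 0.061, 0.025]), 'W': array([0.526, 0.082, 0.064]), 'O': array([0.456, 0.098, 0.042]), 'tail': array([0.406, 0.109, 0.022]), 'beam': array([ 0.898, -0.204, -0.391])}
[ 0.47622105 -0.06656688  0.03704531] (array([0.512, 0.755, 0.037]), array([ 0.027,  0.48 , -0.128]))
{'L': array([ 0.638, -0.094,  0.025]), 'W': array([ 0.547, -0.078,  0.064]), 'O': array([ 0.477, -0.067,  0.042]), 'tail': array([ 0.427, -0.058,  0.022]), 'beam': array([ 0.908, -0.151, -0.391])}
```

Request:
drive_tool(
  increments=[
    [[0,0,-0.2,0,0,0],[0,0,-0.4,0,0,0],[0,0,-0.6,0,0,0],[0,0,-0.8,0,0,0],[0,0,-0.8,0,0,0]],
  ],
)

```text
time: 17.95
tool_pos: [0.4473, 0.02, 0.1216]
tool_rot: [0.001, 0.991, -0.133, 0.005]
force: [-0.3, -1.0, -1.2]
gripper_width: 0.0353
```

Run:
```python
from h import *
s,p,r=st(); print(s['time'],p,s['gripper_width'],s['force'])
snap('scene','s1.png');c=snap('wrist','w13.png')
T,Rt,d=scanpose((.6495,.0537,-.223)); print(rel(T+[0,0,.05],Rt))
```

```text
17.95 [0.44729583 0.0199716  0.12155895] 0.03534214793264205 [-0.31056464 -0.98497242 -1.15930865]
(array([-0.116, -0.776,  0.325]), array([ 0.012,  0.482, -0.055]))
```

View pics/s1.png

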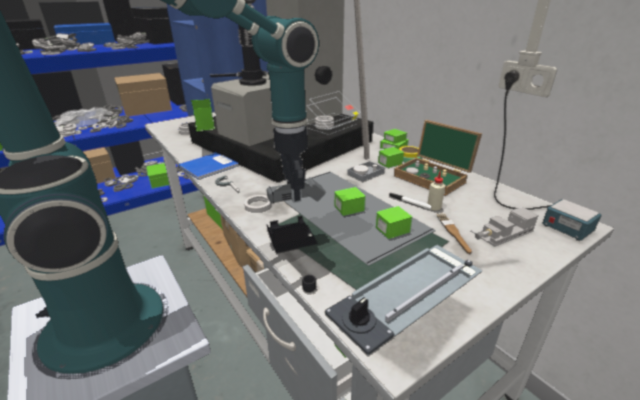

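View pics/w13.png

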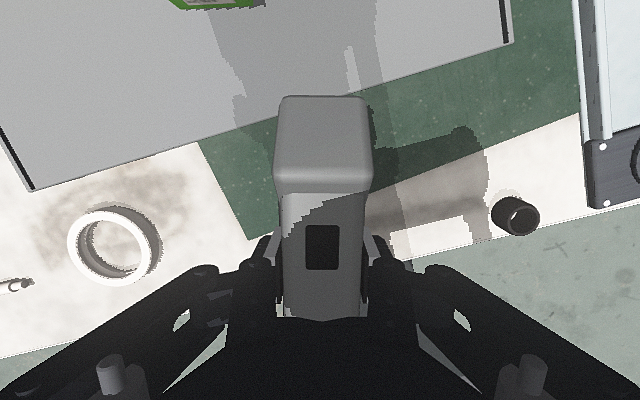

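Request:
drive_tool(
  increments=[
    [[-0.02,-0.2,0,0,0.1,0],[-0.05,-0.4,0.05,0,0.2,0],[-0.08,-0.6,0.1,0,0.3,-0.05],[-0.12,-0.78,0.2,0.01,0.4,-0.05],[-0.12,-0.78,0.32,0.01,0.48,-0.05],[-0.12,-0.78,0.32,0.01,0.48,-0.05],[-0.12,-0.78,0.32,0.01,0.48,-0.05]],
  ],
)

```text
time: 18.92
tool_pos: [0.4548, 0.0982, 0.0872]
tool_rot: [0.022, 0.976, -0.111, 0.188]
force: [-0.1, -0.3, -0.6]
gripper_width: 0.0351
```

Run:
```python
from h import *
s,p,r=st(); print(s['time'],p,s['qpos'].round(3),s['gripper_width'],s['force'])
snap('scene','s2.png');c=snap('wrist','w14.png')
print(cartons(c,amin=200)); print(cartons(read_camera('top'),amin=200))
B=(.6495,.0537,-.223)
T,Rt,d=scanpose(B); print(rel(T,Rt)); print(scannow(B))
```

```text
18.925 [0.45475416 0.09821163 0.08724908] [ 0.3   -0.191  2.414 -0.333  0.613  2.342] 0.035113494349648514 [-0.08348183 -0.28417942 -0.58200849]
[(0.6215, 0.0599, np.float64(1.344), 59.2, 10.5, (281, 0, 81, 14))]
[(0.6469, 0.0532, np.float64(-0.226), 68.4, 58.2, (297, 146, 25, 27)), (0.6703, -0.0995, np.float64(-0.164), 68.2, 58.2, (353, 138, 23, 26))]
(array([-0.199,  0.006,  0.474]), array([ 0.003,  0.001, -0.006]))
('dist', np.float64(0.0992), 'miss lat/vert', np.float64(0.0003), np.float64(0.0516), 'incid', np.float64(23.0))
```

View pics/s2.png

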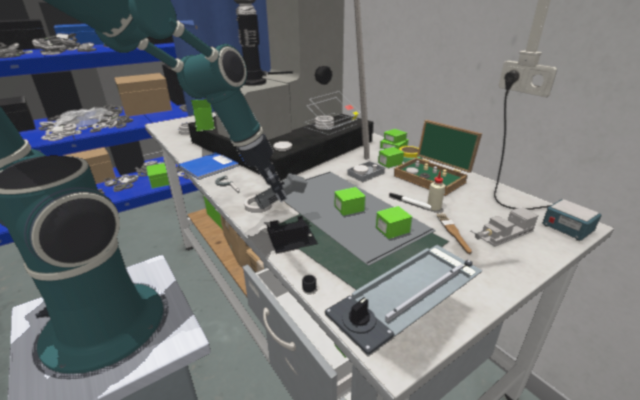

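View pics/w14.png

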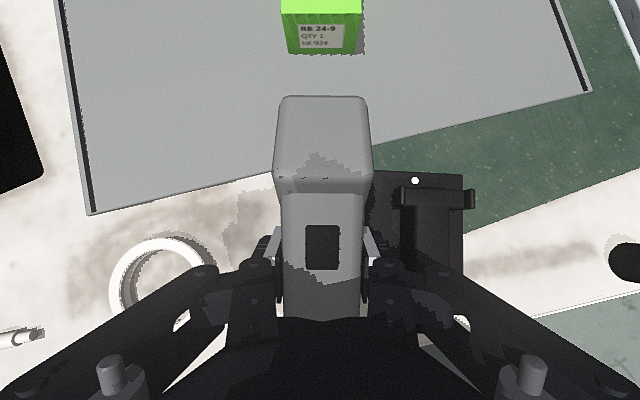

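Request:
drive_tool(
  increments=[
    [[-0.05,0,0.12,0,0,0],[-0.1,0,0.24,0,0,0],[-0.15,0,0.36,0,0,0],[-0.2,0.01,0.47,0,0,-0.01],[-0.2,0.01,0.47,0,0,-0.01],[-0.2,0.01,0.47,0,0,-0.01]],
  ],
)

```text
time: 19.82
tool_pos: [0.455, 0.0975, 0.0374]
tool_rot: [0.023, 0.976, -0.108, 0.189]
force: [0.2, 0.0, -1.6]
gripper_width: 0.0354
```

Run:
```python
from h import *
s,p,r=st(); print(s['time'],p,s['qpos'].round(3),s['gripper_width'],s['force'])
snap('scene','s3.png');c=snap('wrist','w15.png')
B=(.6495,.0537,-.223)
T,Rt,d=scanpose(B); print(rel(T,Rt)); print(scannow(B))
print([o for o in cartons(read_camera('top'),amin=200)])
```

```text
19.825 [0.45500028 0.09752348 0.03735459] [ 0.298 -0.094  2.451 -0.416  0.485  2.43 ] 0.035423172112438825 [ 0.24683948  0.01083056 -1.58468346]
(array([-0.007, -0.   ,  0.007]), array([ 0.002, -0.   ,  0.004]))
('dist', np.float64(0.0996), 'miss lat/vert', np.float64(-0.0003), np.float64(0.0011), 'incid', np.float64(23.0))
[(0.6469, 0.0532, np.float64(-0.226), 68.4, 58.2, (297, 146, 25, 27)), (0.6703, -0.0995, np.float64(-0.164), 68.2, 58.2, (353, 138, 23, 26))]
```

View pics/w15.png

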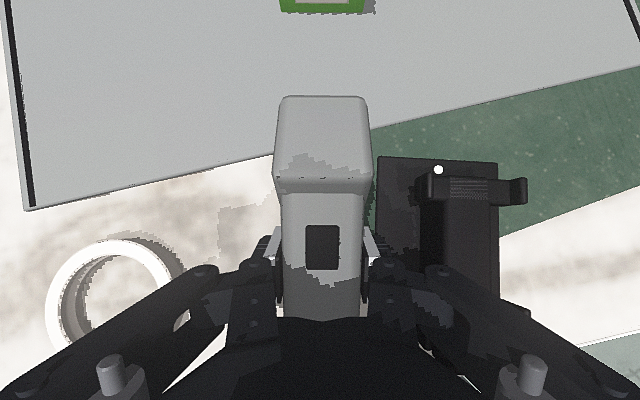

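View pics/s3.png

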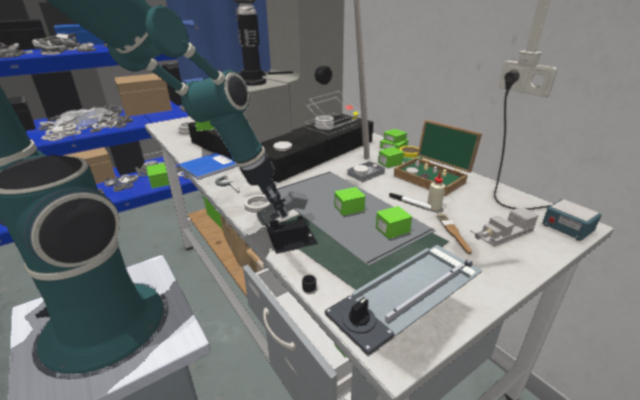

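Request:
drive_tool(
  increments=[
    [[-0.01,0,0.01,0,0,0],[-0.01,0,0.01,0,0,0],[-0.01,0,0.01,0,0,0],[-0.01,0,0.01,0,0,0],[-0.01,0,0.01,0,0,0],[-0.01,0,0.01,0,0,0],[-0.01,0,0.01,0,0,0],[-0.01,0,0.01,0,0,0],[-0.01,0,0.01,0,0,0],[-0.01,0,0.01,0,0,0]],
  ],
)

```text
time: 21.22
tool_pos: [0.455, 0.0978, 0.0367]
tool_rot: [0.022, 0.976, -0.108, 0.19]
force: [0.9, 1.1, -1.4]
gripper_width: 0.0354
```

Request:
drive_tool(
  increments=[
    [[0,0,0,0,0,0],[0,0,0,0,0,0],[0,0,0,0,0,0],[0,0,0,0,0,0],[0,0,0,0,0,0],[0,0,0,0,0,0],[0,0,0,0,0,0],[0,0,0,0,0,0],[0,0,0,0,0,0],[0,0,0,0,0,0]],
  ],
)

```text
time: 22.48
tool_pos: [0.455, 0.0978, 0.0367]
tool_rot: [0.022, 0.976, -0.108, 0.19]
force: [0.1, 0.1, -1.4]
gripper_width: 0.0354
```

Request:
drive_tool(
  increments=[
    [[0,0,0,0,0,0],[0,0,0,0,0,0],[0,0,0,0,0,0],[0,0,0,0,0,0],[0,0,0,0,0,0],[0,0,0,0,0,0],[0,0,0,0,0,0],[0,0,0,0,0,0],[0,0,0,0,0,0],[0,0,0,0,0,0]],
  ],
)

```text
time: 23.72
tool_pos: [0.455, 0.0978, 0.0367]
tool_rot: [0.022, 0.976, -0.108, 0.19]
force: [-0.3, 0.2, -1.8]
gripper_width: 0.0349
```

Request:
drive_tool(
  increments=[
    [[0,0,0,0,0,0],[0,0,0,0,0,0],[0,0,0,0,0,0],[0,0,0,0,0,0]],
  ],
)

```text
time: 24.22
tool_pos: [0.455, 0.0978, 0.0367]
tool_rot: [0.022, 0.976, -0.108, 0.19]
force: [-0.6, -0.2, -1.7]
gripper_width: 0.0354
```

Run:
```python
from h import *
B=(.6495,.0537,-.223); print(bot.state()['time'],scannow(B),[o for o in cartons(read_camera('top'),amin=200)])
C=(.6728,-.0993,-.165); T,Rt,d=scanpose(C)
print(rel([.455,.0975,.12],Rt))
snap('scene','s4.png')
```

```text
24.225 ('dist', np.float64(0.1002), 'miss lat/vert', np.float64(-0.0002), np.float64(-0.0003), 'incid', np.float64(23.0)) [(0.6468, 0.0531, np.float64(-0.223), 68.4, 58.0, (297, 146, 25, 27)), (0.6703, -0.0995, np.float64(-0.164), 68.2, 58.2, (353, 138, 23, 26))]
(array([ 0.313,  0.005, -0.772]), array([ 0.03 , -0.   , -0.065]))
```

Request:
drive_tool(
  increments=[
    [[0.08,0,-0.2,0,0,0],[0.16,0,-0.4,0,0,0],[0.24,0,-0.6,0,0,0],[0.31,0,-0.77,0,0,0],[0.31,0,-0.77,0.03,0,-0.06],[0.31,0,-0.77,0.03,0,-0.06]],
  ],
)

```text
time: 25.08
tool_pos: [0.4547, 0.0977, 0.1199]
tool_rot: [0.015, 0.978, -0.083, 0.191]
force: [-0.4, -0.7, -1.9]
gripper_width: 0.0349
```

Run:
```python
from h import *
C=(.6728,-.0993,-.165); T,Rt,d=scanpose(C); print(st()[1])
print(rel([.466,.015,.12],Rt)); print(rel(T+[0,0,.083],Rt))
```

```text
[0.45472975 0.09769669 0.11989355]
(array([0.234, 0.796, 0.092]), array([ 0.   , -0.001, -0.007]))
(array([0.455, 1.583, 0.179]), array([ 0.   , -0.001, -0.007]))
```

Request:
drive_tool(
  increments=[
    [[0.06,0.2,0.02,0,0,0],[0.12,0.4,0.04,0,0,0],[0.18,0.6,0.07,0,0,0],[0.23,0.8,0.09,0,0,0],[0.23,0.8,0.09,0,0,0]],
  ],
)

```text
time: 25.7
tool_pos: [0.4651, 0.0136, 0.1194]
tool_rot: [0.016, 0.978, -0.085, 0.19]
force: [0.6, 0.3, -1.1]
gripper_width: 0.0351
```

Request:
drive_tool(
  increments=[
    [[0.06,0.2,0.02,0,0,0],[0.12,0.4,0.04,0,0,0],[0.18,0.6,0.07,0,0,0],[0.23,0.79,0.09,0,0,0],[0.23,0.79,0.09,0,0,0],[0.23,0.79,0.09,0,0,0]],
  ],
)

```text
time: 26.45
tool_pos: [0.4754, -0.0677, 0.119]
tool_rot: [0.015, 0.978, -0.085, 0.189]
force: [0.2, 0.3, -1.8]
gripper_width: 0.035
```

Run:
```python
from h import *
print([o for o in cartons(read_camera('top'),amin=200)]); snap('wrist','w16.png')
C=(.6728,-.0993,-.165); T,Rt,d=scanpose(C); print(st()[1],st()[0]['qpos'].round(3),rel(T,Rt))
```

```text
[(0.6469, 0.0533, np.float64(-0.226), 68.3, 58.3, (297, 146, 25, 27)), (0.6703, -0.0995, np.float64(-0.164), 68.2, 58.2, (353, 138, 23, 26))]
[ 0.47553493 -0.0675847   0.11920801] [-0.203 -0.25   2.39   0.022  0.62   1.525] (array([-0.302, -0.01 ,  0.764]), array([ 0.001,  0.002, -0.01 ]))
```

View pics/w16.png

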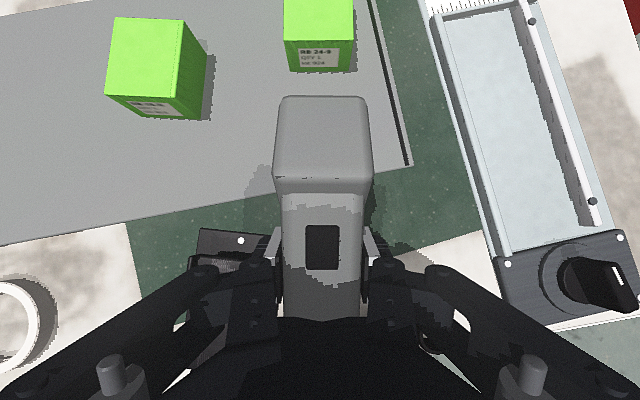

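Request:
drive_tool(
  increments=[
    [[-0.08,0,0.2,0,0,0],[-0.16,-0.01,0.4,0,0,0],[-0.24,-0.01,0.6,0,0,-0.01],[-0.3,-0.01,0.76,0,0,-0.01],[-0.3,-0.01,0.76,0,0,-0.01],[-0.3,-0.01,0.76,0,0,-0.01]],
  ],
)

```text
time: 27.3
tool_pos: [0.4768, -0.0662, 0.0381]
tool_rot: [0.016, 0.978, -0.081, 0.19]
force: [0.4, -0.1, -0.5]
gripper_width: 0.0354
```

Run:
```python
from h import *
print([o for o in cartons(read_camera('top'),amin=200)]); snap('wrist','w17.png')
C=(.6728,-.0993,-.165); T,Rt,d=scanpose(C); s=bot.state();print(s['time'],s['force'],st()[1],rel(T,Rt)); print(scannow(C))
```

```text
[(0.6469, 0.0532, np.float64(-0.226), 68.4, 58.2, (297, 146, 25, 27)), (0.6703, -0.0995, np.float64(-0.164), 68.2, 58.2, (353, 138, 23, 26))]
27.4 [-0.52748003  0.07659325 -0.82417394] [ 0.47730421 -0.06649458  0.03871924] (array([-0.016,  0.002,  0.012]), array([ 0.001, -0.001,  0.001]))
('dist', np.float64(0.0988), 'miss lat/vert', np.float64(-0.0003), np.float64(0.0023), 'incid', np.float64(22.9))
```

View pics/w17.png

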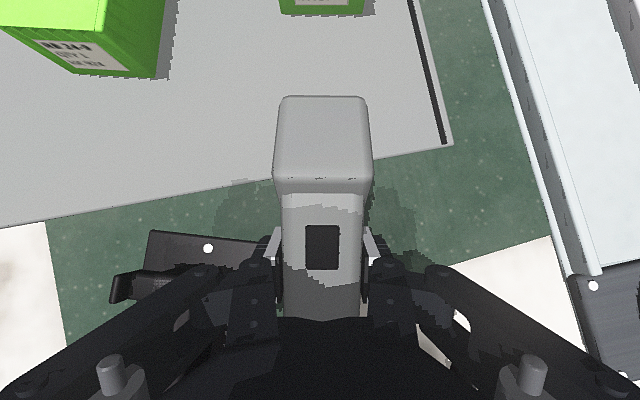

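Request:
drive_tool(
  increments=[
    [[-0.02,0,0.01,0,0,0],[-0.02,0,0.01,0,0,0],[-0.02,0,0.01,0,0,0],[-0.02,0,0.01,0,0,0],[-0.02,0,0.01,0,0,0],[-0.02,0,0.01,0,0,0],[-0.02,0,0.01,0,0,0],[-0.02,0,0.01,0,0,0],[-0.02,0,0.01,0,0,0],[-0.02,0,0.01,0,0,0]],
  ],
)

```text
time: 28.65
tool_pos: [0.4758, -0.0662, 0.037]
tool_rot: [0.016, 0.978, -0.081, 0.191]
force: [0.4, -0.7, -1.7]
gripper_width: 0.0351
```

Request:
drive_tool(
  increments=[
    [[0,0,0,0,0,0],[0,0,0,0,0,0],[0,0,0,0,0,0],[0,0,0,0,0,0],[0,0,0,0,0,0],[0,0,0,0,0,0],[0,0,0,0,0,0],[0,0,0,0,0,0],[0,0,0,0,0,0],[0,0,0,0,0,0]],
  ],
)

```text
time: 29.9
tool_pos: [0.4759, -0.0662, 0.037]
tool_rot: [0.016, 0.978, -0.081, 0.191]
force: [-0.4, -0.2, -2.3]
gripper_width: 0.0352
```

Request:
drive_tool(
  increments=[
    [[0,0,0,0,0,0],[0,0,0,0,0,0],[0,0,0,0,0,0],[0,0,0,0,0,0],[0,0,0,0,0,0],[0,0,0,0,0,0],[0,0,0,0,0,0],[0,0,0,0,0,0],[0,0,0,0,0,0],[0,0,0,0,0,0]],
  ],
)

```text
time: 31.15
tool_pos: [0.4758, -0.0662, 0.037]
tool_rot: [0.016, 0.978, -0.081, 0.191]
force: [-0.0, 0.9, -1.4]
gripper_width: 0.0352
```

Request:
drive_tool(
  increments=[
    [[0,0,0,0,0,0],[0,0,0,0,0,0],[0,0,0,0,0,0],[0,0,0,0,0,0]],
  ],
)

```text
time: 31.65
tool_pos: [0.4759, -0.0663, 0.0371]
tool_rot: [0.016, 0.978, -0.081, 0.191]
force: [0.1, 0.3, -2.0]
gripper_width: 0.0355
```

Run:
```python
from h import *
print([o for o in cartons(read_camera('top'),amin=200)])
C=(.6728,-.0993,-.165); print(bot.state()['time'],scannow(C))
print(rel([.476,-.066,.13],scanpose(C)[1]))
```

```text
[(0.6469, 0.0532, np.float64(-0.226), 68.4, 58.2, (297, 146, 25, 27)), (0.6703, -0.0995, np.float64(-0.164), 68.2, 58.2, (353, 138, 23, 26))]
31.7 ('dist', np.float64(0.1004), 'miss lat/vert', np.float64(-0.0002), np.float64(-0.0), 'incid', np.float64(22.9))
(array([ 0.35 , -0.002, -0.861]), array([ 0.001, -0.001,  0.001]))
```

Request:
drive_tool(
  increments=[
    [[0.09,0,-0.22,0,0,0],[0.18,0,-0.44,0,0,0],[0.27,0,-0.66,0,0,0],[0.35,0,-0.86,0,0,0],[0.35,0,-0.86,0,-0.2,0],[0.35,0,-0.86,0,-0.4,0],[0.35,0,-0.86,0,-0.49,0],[0.35,0,-0.86,0,-0.49,0]],
  ],
)

```text
time: 32.7
tool_pos: [0.4775, -0.0665, 0.1298]
tool_rot: [0.001, 0.997, -0.082, 0.0]
force: [0.1, -0.4, -1.7]
gripper_width: 0.0355
```

```bash
cat >> h.py <<'E'
RG=R.from_quat([9.91080033e-01,-1.33229612e-01,3.07008617e-03,9.01340991e-04])
PG=np.array([.44679,.01977,.0404])
E
python3 - <<'E'
from h import *
print(st()[1],rel(PG+[0,0,.085],RG))
E
```

```text
[ 0.47748409 -0.06646392  0.12984111] (array([-0.444, -0.8  ,  0.043]), array([-0.   ,  0.007,  0.13 ]))
```

Request:
drive_tool(
  increments=[
    [[-0.11,-0.2,0.01,0,0,0.03],[-0.22,-0.4,0.02,0,0,0.06],[-0.33,-0.6,0.03,0,0,0.1],[-0.44,-0.8,0.04,0,0.01,0.13],[-0.44,-0.8,0.04,0,0.01,0.13],[-0.44,-0.8,0.04,0,0.01,0.13]],
  ],
)

```text
time: 33.45
tool_pos: [0.4469, 0.0194, 0.1257]
tool_rot: [0.001, 0.991, -0.133, 0.005]
force: [1.1, 0.1, -1.4]
gripper_width: 0.0355
```

Run:
```python
from h import *
print(st()[1],rel(PG,RG)); snap('wrist','w18.png')
```

```text
[0.44692494 0.01938832 0.12568538] (array([-0.011, -0.004,  0.853]), array([-0.   , -0.004,  0.001]))
```

View pics/w18.png

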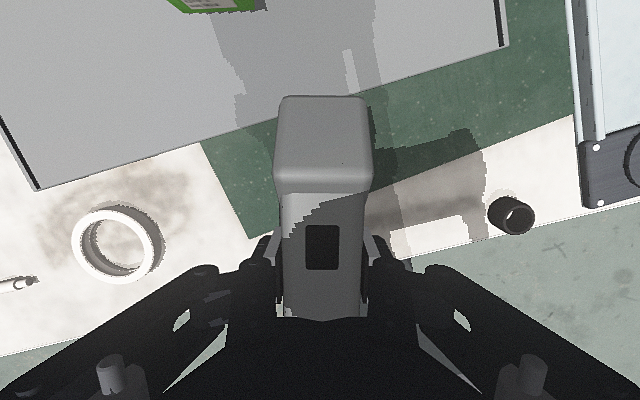

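Request:
drive_tool(
  increments=[
    [[0,0,0.2,0,0,0],[-0.01,0,0.4,0,0,0],[-0.01,0,0.55,0,0,0],[-0.01,0,0.65,0,0,0],[-0.01,0,0.73,0,0,0],[-0.01,0,0.79,0,0,0],[-0.01,0,0.83,0,0,0],[-0.01,0,0.85,0,0,0],[-0.01,0,0.85,0,0,0]],
  ],
)

```text
time: 34.62
tool_pos: [0.4472, 0.0192, 0.0409]
tool_rot: [0.001, 0.991, -0.133, 0.005]
force: [-0.2, -0.4, -0.9]
gripper_width: 0.0352
```

Run:
```python
from h import *
print(st()[1],rel(PG,RG),bot.state()['force']); snap('wrist','w19.png')
```

```text
[0.44723003 0.01921411 0.0409204 ] (array([-0.006, -0.004,  0.005]), array([-0.001, -0.005,  0.001])) [-0.22181631 -0.35556623 -0.85155307]
```

View pics/w19.png

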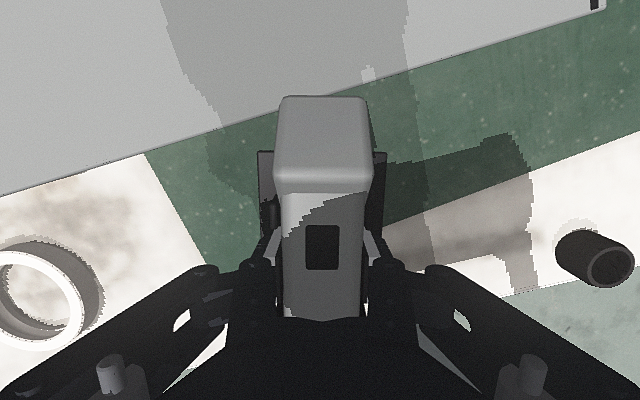

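Request:
drive_tool(
  increments=[
    [[-0.01,0,0.01,0,0,0],[-0.01,0,0.01,0,0,0],[-0.01,0,0.01,0,0,0]],
  ],
)

```text
time: 35.05
tool_pos: [0.4471, 0.0194, 0.0406]
tool_rot: [0.001, 0.991, -0.133, 0.006]
force: [1.0, 0.0, 2.1]
gripper_width: 0.0356
```

Request:
drive_tool(
  increments=[
    [[0,0,0,0,0,0],[0,0,0,0,0,0],[0,0,0,0,0,0],[0,0,0,0,0,0]],
  ],
  gripper=0.7,
)

```text
time: 35.55
tool_pos: [0.4469, 0.0194, 0.0405]
tool_rot: [0.001, 0.991, -0.133, 0.006]
force: [-0.6, -0.3, -0.6]
gripper_width: 0.0597
```

Request:
drive_tool(
  increments=[
    [[0,0,-0.15,0,0,0],[0,0,-0.3,0,0,0],[0,0,-0.6,0,0,0],[0,0,-0.9,0,0,0],[0,0,-0.9,0,0,0]],
  ],
)

```text
time: 36.17
tool_pos: [0.449, 0.0197, 0.1347]
tool_rot: [0.0, 0.991, -0.133, 0.01]
force: [0.3, 0.4, 0.4]
gripper_width: 0.0602
```

Run:
```python
from h import *
print(bot.state()['time'],st()[1]); snap('wrist','w20.png')
print([o for o in cartons(read_camera('top'),amin=200)])
```

```text
36.175 [0.44895696 0.01971163 0.13465233]
[(0.6469, 0.053, np.float64(-0.222), 68.2, 58.0, (297, 146, 25, 27)), (0.6702, -0.0996, np.float64(-0.155), 67.8, 58.3, (353, 138, 23, 26))]
```

View pics/w20.png

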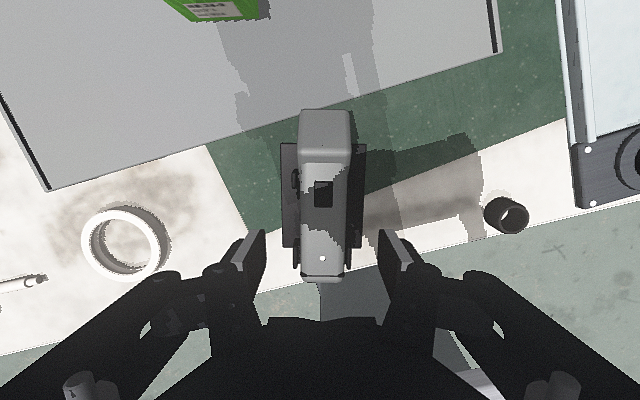

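```bash
python3 - <<'E'
from h import *
X=np.load('X.npy'); w=np.load('w9.npz')
T=np.eye(4);T[:3,:3]=R.from_quat([1,.029,-.002,0]).as_matrix();T[:3,3]=[.60009,-.28118,.14003]
c=dict(camera_matrix=w['camera_matrix'],cam_to_world=T@X)
yaw=.052;O=np.array([.399,-.2875])+.154*np.array([np.cos(yaw),np.sin(yaw)]);print(O)
def tf(p): d=p[:2]-O; return (np.array([[np.cos(yaw),np.sin(yaw)],[-np.sin(yaw),np.cos(yaw)]])@d).round(4)
for n,a,z in [('wall inner top',(66,400),.019),('wall outer',(24,400),.019),('wall innertop2',(60,280),.019),('fence in',(529,400),.022),('fence out',(577,400),.022),('pointer',(552,150),.009),('mark',(552,135),.009),('endwall corner',(80,275),.005)]:
    p=onz(c,250+a[0]/5.5,60+a[1]/5.5,z); print(n,p.round(4),tf(p))
E
python3 - <<'E'
import cv2
im=cv2.imread('pics/w9.png'); cv2.imwrite('pics/w9t.png',cv2.resize(im[0:290,470:640],None,fx=2.05,fy=2.05,interpolation=cv2.INTER_CUBIC))
E
```

```text
[ 0.55279184 -0.27949561]
wall inner top [ 0.6493 -0.2242  0.019 ] [0.0993 0.0502]
wall outer [ 0.6489 -0.2172  0.019 ] [0.0992 0.0572]
wall innertop2 [ 0.6686 -0.2232  0.019 ] [0.1186 0.0502]
fence in [ 0.654  -0.3013  0.022 ] [ 0.1   -0.027]
fence out [ 0.6545 -0.3092  0.022 ] [ 0.1   -0.035]
pointer [ 0.6942 -0.303   0.009 ] [ 0.14   -0.0308]
mark [ 0.6965 -0.3028  0.009 ] [ 0.1423 -0.0307]
endwall corner [ 0.6696 -0.2238  0.005 ] [0.1196 0.0496]
```

View pics/w9t.png

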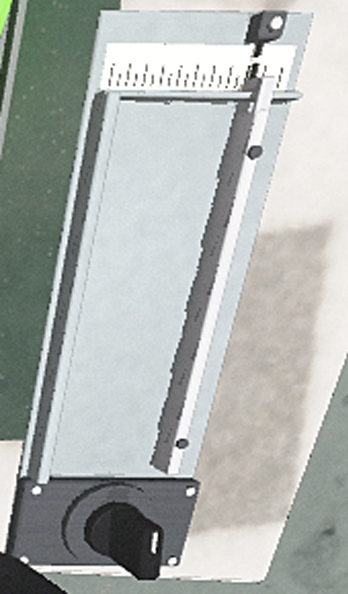

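Run:
```python
from h import *
print(rel([.6728,-.0993,.14],dn(-.165)))
```

```text
(array([ 2.499,  0.552, -0.053]), array([ 0.001, -0.017, -0.129]))
```

Request:
drive_tool(
  increments=[
    [[0.4,0.1,0,0,0,-0.05],[0.8,0.2,0,0,0,-0.1],[1,0.3,0,0,-0.01,-0.13],[1,0.3,0,0,-0.01,-0.13]],
  ],
  gripper=1,
)

```text
time: 36.78
tool_pos: [0.5351, -0.0363, 0.1314]
tool_rot: [0.001, 0.997, -0.083, 0.002]
force: [0.0, -0.0, -0.5]
gripper_width: 0.0853
```

Run:
```python
from h import *
c=snap('wrist','w21.png'); print(bot.state()['time'],cartons(c,amin=200))
print(rel([.6728,-.0993,.14],dn(-.165)))
```

```text
36.825 [(0.6497, 0.0537, np.float64(-0.223), 70.2, 59.7, (126, 16, 90, 108)), (0.6547, -0.0962, np.float64(1.405), 59.3, 32.5, (335, 0, 87, 53))]
(array([ 1.474,  0.398, -0.084]), array([ 0.001, -0.003, -0.001]))
```

View pics/w21.png

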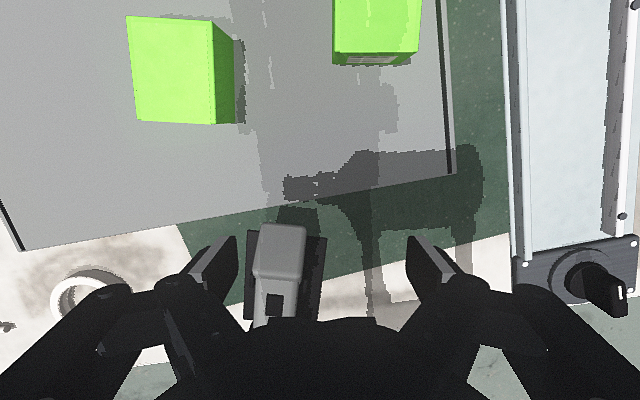

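Request:
drive_tool(
  increments=[
    [[0.4,0.1,0,0,0,0],[0.8,0.2,0,0,0,0],[1,0.3,0,0,0,0],[1,0.4,0,0,0,0],[1,0.4,0,0,0,0]],
  ],
)

```text
time: 37.45
tool_pos: [0.6241, -0.0915, 0.1307]
tool_rot: [0.0, 0.997, -0.083, -0.0]
force: [-0.0, 0.2, 0.0]
gripper_width: 0.0855
```

Run:
```python
from h import *
c=snap('wrist','w22.png'); print(bot.state()['time'],cartons(c,amin=200))
print(rel([.6728,-.0993,.11],dn(-.165)))
```

```text
37.5 [(0.6494, 0.054, np.float64(-0.224), 70.6, 59.3, (97, 156, 83, 86)), (0.673, -0.0991, np.float64(-0.166), 69.6, 59.3, (280, 92, 81, 93))]
(array([ 0.493, -0.   ,  0.209]), array([ 0.001, -0.   , -0.002]))
```

Request:
drive_tool(
  increments=[
    [[0.3,0,0.1,0,0,0],[0.49,0,0.2,0,0,0],[0.49,0,0.3,0,0,0],[0.49,0,0.55,0,0,0],[0.49,0,0.8,0,0,0],[0.49,0,0.98,0,0,0],[0.49,0,1,0,0,0],[0.49,0,1,0,0,0]],
  ],
)

```text
time: 38.5
tool_pos: [0.6727, -0.0993, 0.0315]
tool_rot: [0.0, 0.997, -0.083, 0.0]
force: [0.2, -0.7, -0.7]
gripper_width: 0.0853
```

Request:
drive_tool(
  increments=[
    [[0,0,0,0,0,0],[0,0,0,0,0,0],[0,0,0,0,0,0],[0,0,0,0,0,0]],
  ],
  gripper=0.5,
)

```text
time: 39.0
tool_pos: [0.6742, -0.0995, 0.0334]
tool_rot: [0.0, 0.997, -0.083, 0.002]
force: [0.1, 0.2, 6.7]
gripper_width: 0.0591
```

Run:
```python
from h import *
s,p,r=st();print(s['time'],p,s['gripper_width'],s['force'])
snap('wrist','w23.png')
```

```text
39.0 [ 0.67419135 -0.09948931  0.03338274] 0.05906511110810356 [0.09341156 0.16619068 6.7182313 ]
```

View pics/w23.png

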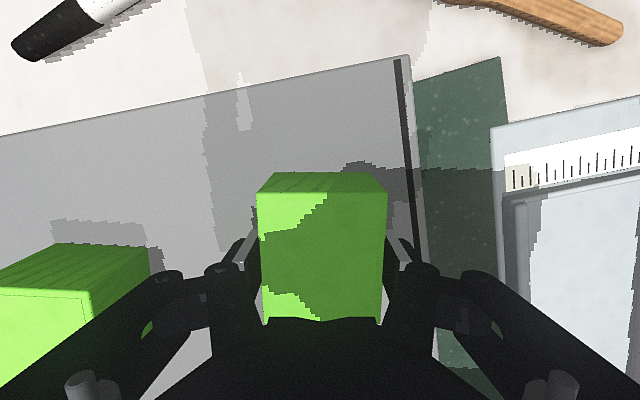

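Request:
drive_tool(
  increments=[
    [[0,0,-0.2,0,0,0],[0,0,-0.5,0,0,0],[0,0,-0.8,0,0,0],[0,0,-0.8,0,0,0]],
  ],
)

```text
time: 39.55
tool_pos: [0.6764, -0.0999, 0.1175]
tool_rot: [0.001, 0.997, -0.083, 0.005]
force: [-0.0, 0.3, -2.5]
gripper_width: 0.0588
```

```bash
cat >> h.py <<'E'
YT=.052;OT=np.array([.5528,-.2795])
def tray(x,y,z): return np.array([*(OT+np.array([x*np.cos(YT)-y*np.sin(YT),x*np.sin(YT)+y*np.cos(YT)])),z])
E
python3 - <<'E'
from h import *
s,p,r=st();print(s['time'],p,s['gripper_width'],s['force'])
print(tray(.05,.0116,.11),rel(tray(.05,.0116,.11),dn(YT)))
E
```

```text
39.55 [ 0.67644004 -0.09991407  0.11751606] 0.05875892427627361 [-0.0036977   0.34992232 -2.45702244]
[ 0.60212949 -0.26531685  0.11      ] (array([-0.46 ,  1.754,  0.071]), array([ 0.002, -0.014, -0.278]))
```

Request:
drive_tool(
  increments=[
    [[-0.1,0.3,0,0,0,-0.08],[-0.2,0.6,0,0,0,-0.16],[-0.25,0.9,0,0,-0.01,-0.22],[-0.25,1,0,0,-0.01,-0.28],[-0.25,1,0,0,-0.01,-0.28]],
  ],
)

```text
time: 40.17
tool_pos: [0.6338, -0.1949, 0.1155]
tool_rot: [0.0, 1.0, 0.026, 0.0]
force: [0.9, -0.0, -2.8]
gripper_width: 0.0587
```

Run:
```python
from h import *
s,p,r=st();print(s['time'],p,s['gripper_width'])
print(rel(tray(.05,.0116,.08),dn(YT)))
```

```text
40.175 [ 0.63381258 -0.19490354  0.1154785 ] 0.05869846884638747
(array([-0.353,  0.687,  0.355]), array([ 0.001, -0.   , -0.001]))
```

Request:
drive_tool(
  increments=[
    [[-0.15,0.3,0,0,0,0],[-0.35,0.6,0,0,0,0],[-0.35,0.69,0.1,0,0,0],[-0.35,0.69,0.25,0,0,0],[-0.35,0.69,0.35,0,0,0],[-0.35,0.69,0.35,0,0,0]],
  ],
)

```text
time: 40.92
tool_pos: [0.6015, -0.2639, 0.0783]
tool_rot: [-0.001, 1.0, 0.026, -0.002]
force: [-0.9, 1.0, -1.8]
gripper_width: 0.0589
```

Run:
```python
from h import *
s,p,r=st();print(s['time'],p,s['gripper_width'])
c=snap('wrist','w24.png'); print(cartons(c,z=.1015)); snap('scene','s5.png')
print(rel(tray(.05,.0116,.034),dn(YT)))
```

```text
40.925 [ 0.60145012 -0.26387698  0.07828436] 0.05891733989228693
[(0.5772, -0.2457, np.float64(0.052), 20.4, 19.1, (262, 287, 40, 36)), (0.6244, -0.2519, np.float64(-1.519), 36.3, 21.2, (256, 194, 82, 45))]
(array([-0.006,  0.005,  0.462]), array([0.001, 0.   , 0.001]))
```

View pics/w24.png

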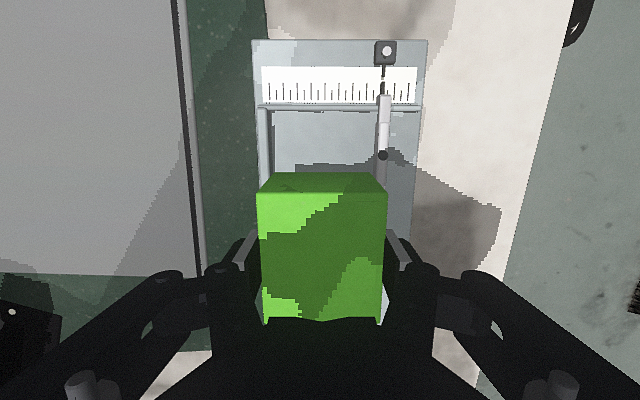

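Request:
drive_tool(
  increments=[
    [[0,0.01,0.12,0,0,0],[-0.01,0.01,0.24,0,0,0],[-0.01,0.01,0.34,0,0,0],[-0.01,0.01,0.41,0,0,0],[-0.01,0.01,0.45,0,0,0],[-0.01,0.01,0.45,0,0,0]],
  ],
)

```text
time: 41.78
tool_pos: [0.6016, -0.2658, 0.0349]
tool_rot: [0.0, 1.0, 0.026, -0.0]
force: [-0.7, 0.5, -2.6]
gripper_width: 0.0587
```

Run:
```python
from h import *
s,p,r=st();print(s['time'],p,s['gripper_width'],s['force'])
c=snap('wrist','w25.png')
print(rel(tray(.05,.0116,.0334),dn(YT)))
```

```text
41.775 [ 0.60155408 -0.26583667  0.03486184] 0.058656433546255764 [-0.72483729  0.51680027 -2.55431099]
(array([ 0.003, -0.006,  0.019]), array([0.001, 0.   , 0.001]))
```

View pics/w25.png

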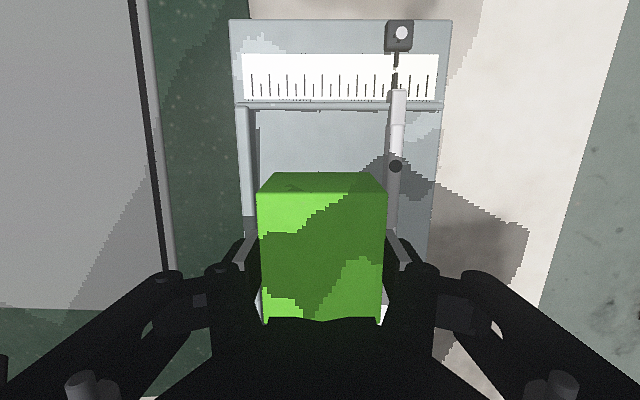

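Request:
drive_tool(
  increments=[
    [[0,0,0.015,0,0,0],[0,0,0.015,0,0,0],[0,0,0.015,0,0,0]],
  ],
)

```text
time: 42.2
tool_pos: [0.602, -0.266, 0.034]
tool_rot: [0.0, 1.0, 0.026, 0.0]
force: [-0.3, 0.0, -3.1]
gripper_width: 0.0586
```

Request:
drive_tool(
  increments=[
    [[0,0,0,0,0,0],[0,0,0,0,0,0],[0,0,0,0,0,0]],
  ],
  gripper=0.85,
)

```text
time: 42.58
tool_pos: [0.6023, -0.2662, 0.0345]
tool_rot: [0.001, 1.0, 0.026, 0.0]
force: [-0.0, 0.1, 0.6]
gripper_width: 0.0724
```

Request:
drive_tool(
  increments=[
    [[0,0,-0.15,0,0,0],[0,0,-0.4,0,0,0],[0,0,-0.7,0,0,0],[0,0,-1,0,0,0],[0,0,-1,0,0,0]],
  ],
)

```text
time: 43.2
tool_pos: [0.605, -0.2674, 0.1395]
tool_rot: [0.003, 1.0, 0.026, 0.004]
force: [0.6, 0.7, 0.3]
gripper_width: 0.0727
```

Run:
```python
from h import *
s,p,r=st();print(s['time'],p,s['gripper_width'],s['force'])
c=snap('wrist','w26.png'); print(cartons(c)); print('target',tray(.05,.0116,0)); print(cartons(read_camera('top'),amin=200))
print(rel([.6494,.054,.13],dn(-.223)))
```

```text
43.2 [ 0.60502    -0.26740681  0.13954029] 0.07274275597221018 [0.61174302 0.68322526 0.29140041]
[(0.5745, -0.2572, np.float64(-1.522), 36.9, 18.8, (286, 222, 43, 21)), (0.623, -0.2654, np.float64(-1.52), 59.0, 25.4, (284, 163, 72, 31))]
target [ 0.60212949 -0.26531685  0.        ]
[(0.6117, 0.0445, np.float64(-0.206), 69.1, 58.2, (300, 159, 25, 27)), (0.9744, 0.22, np.float64(-0.083), 65.0, 57.4, (239, 34, 22, 24))]
(array([ 0.636, -3.173,  0.049]), array([ 0.002, -0.003,  0.351]))
```

View pics/w26.png

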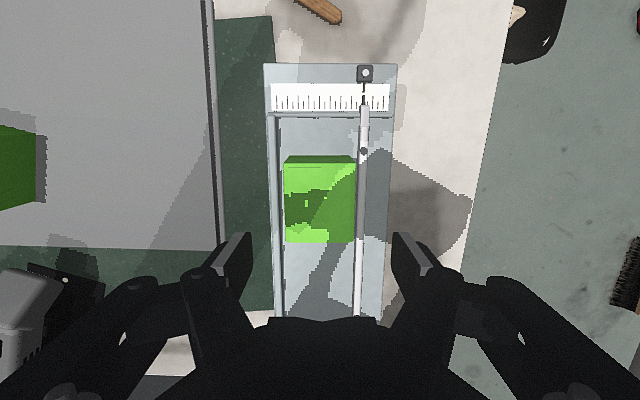

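Request:
drive_tool(
  increments=[
    [[0,-0.4,0,0,0,0.1],[-0.1,-0.8,0,0,0,0.2],[-0.2,-1,0,0,0,0.34],[-0.2,-1,0,0,0,0.34]],
  ],
  gripper=1,
)

```text
time: 43.8
tool_pos: [0.5754, -0.1656, 0.1333]
tool_rot: [0.0, 0.994, -0.106, -0.001]
force: [0.0, -0.4, -0.5]
gripper_width: 0.0857
```

Request:
drive_tool(
  increments=[
    [[0,-0.4,0,0,0,0],[0,-0.8,0,0,0,0],[0,-1,0,0,0,0],[0,-1,0,0,0,0]],
  ],
)

```text
time: 44.3
tool_pos: [0.5967, -0.0675, 0.1326]
tool_rot: [0.001, 0.995, -0.105, -0.001]
force: [-0.2, -0.7, -0.6]
gripper_width: 0.0858
```

Run:
```python
from h import *
s,p,r=st();print(s['time'],p)
c=snap('wrist','w27.png'); print(cartons(c))
print(rel([.54,.06,.14],dn(-.206)))
```

```text
44.3 [ 0.59668213 -0.06746486  0.13263616]
[(0.6142, 0.0448, np.float64(-0.209), 70.4, 59.6, (141, 166, 82, 82)), (0.6006, -0.2665, np.float64(0.056), 71.0, 59.5, (529, 89, 81, 106))]
(array([-0.821, -1.136, -0.073]), array([ 0.002,  0.002, -0.006]))
```

Run:
```python
from h import *
print(rel([.6142,.0448,.13],dn(-.209)))
```

```text
(array([-0.063, -1.143,  0.026]), array([ 0.002,  0.002, -0.002]))
```

Request:
drive_tool(
  increments=[
    [[0,-0.4,0,0,0,0],[-0.06,-0.8,0,0,0,0],[-0.06,-1,0,0,0,0],[-0.06,-1,0,0,0,0],[-0.06,-1,0,0,0,0]],
  ],
)

```text
time: 44.98
tool_pos: [0.6115, 0.0294, 0.1325]
tool_rot: [0.001, 0.994, -0.105, -0.001]
force: [-0.5, -0.7, 0.4]
gripper_width: 0.0851
```

Run:
```python
from h import *
c=snap('wrist','w28.png'); print(cartons(c))
print(rel([.6142,.0448,.0315],dn(-.209)))
```

```text
[(0.5916, 0.0497, np.float64(1.358), 58.8, 24.5, (267, 214, 71, 28)), (0.6378, 0.04, np.float64(1.359), 58.9, 21.9, (264, 159, 75, 28))]
(array([-0.004, -0.159,  1.01 ]), array([ 0.003,  0.002, -0.003]))
```

View pics/w28.png

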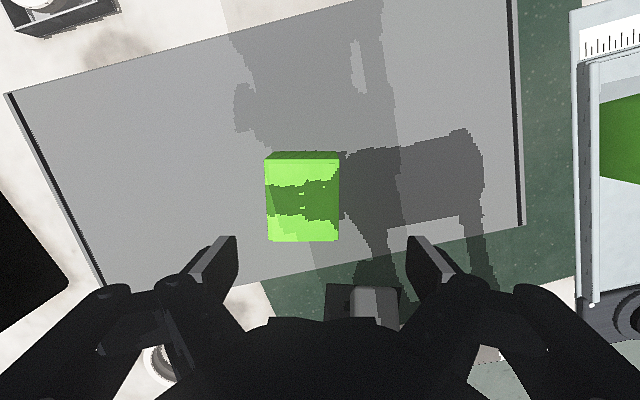

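Request:
drive_tool(
  increments=[
    [[0,-0.16,0.1,0,0,0],[0,-0.16,0.2,0,0,0],[0,-0.16,0.4,0,0,0],[0,-0.16,0.65,0,0,0],[0,-0.16,0.9,0,0,0],[0,-0.16,1,0,0,0],[0,-0.16,1,0,0,0]],
  ],
)

```text
time: 45.9
tool_pos: [0.6134, 0.0447, 0.0309]
tool_rot: [0.001, 0.994, -0.106, -0.002]
force: [-0.2, -0.3, 0.2]
gripper_width: 0.0858
```

Request:
drive_tool(
  increments=[
    [[0,0,0,0,0,0],[0,0,0,0,0,0],[0,0,0,0,0,0],[0,0,0,0,0,0]],
  ],
  gripper=0.5,
)

```text
time: 46.4
tool_pos: [0.6146, 0.0447, 0.0322]
tool_rot: [0.001, 0.994, -0.106, -0.001]
force: [0.2, -0.2, 6.1]
gripper_width: 0.0586
```

Request:
drive_tool(
  increments=[
    [[0,0,-0.2,0,0,0],[0,0,-0.5,0,0,0],[0,0,-0.8,0,0,0],[0,0,-0.9,0,0,0],[0,0,-0.9,0,0,0]],
  ],
)

```text
time: 47.02
tool_pos: [0.6151, 0.0449, 0.123]
tool_rot: [0.001, 0.994, -0.106, -0.001]
force: [-0.0, -0.4, -2.6]
gripper_width: 0.0586
```

Run:
```python
from h import *
s,p,r=st();print(s['time'],p,s['gripper_width'],s['force'])
c=snap('wrist','w29.png')
print(tray(-.05,.0116,.11),rel(tray(-.05,.0116,.11),dn(YT)))
```

```text
47.025 [0.61511382 0.04488004 0.12300096] 0.05858402035367221 [-0.02604362 -0.35649895 -2.60692228]
[ 0.50226466 -0.27051451  0.11      ] (array([-0.432,  3.318,  0.127]), array([ 0.003,  0.004, -0.336]))
```

View pics/w29.png

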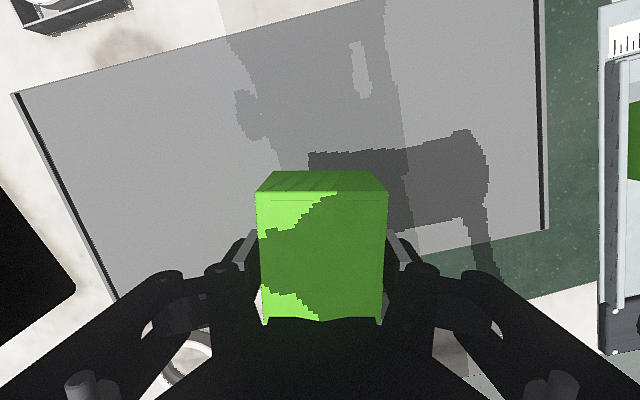

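Request:
drive_tool(
  increments=[
    [[0,0.35,0,0,0,0],[0,0.7,0,0,0,-0.1],[0,1,0,0,0,-0.2],[0,1,0,0,0,-0.33],[0,1,0,0,0,-0.33]],
  ],
)

```text
time: 47.7
tool_pos: [0.5918, -0.0532, 0.12]
tool_rot: [0.001, 1.0, 0.023, -0.003]
force: [0.1, 0.4, -2.7]
gripper_width: 0.0586
```

Request:
drive_tool(
  increments=[
    [[-0.1,0.35,0,0,0,0],[-0.2,0.7,0,0,0,0],[-0.4,1,0,0,0,0],[-0.4,1,0,0,0,0],[-0.4,1,0,0,0,0]],
  ],
)

```text
time: 48.32
tool_pos: [0.5561, -0.1543, 0.1197]
tool_rot: [0.0, 1.0, 0.022, -0.004]
force: [-0.0, 0.9, -3.3]
gripper_width: 0.0584
```

Run:
```python
from h import *
s,p,r=st();print(s['time'],p,s['gripper_width'])
print(rel(tray(-.05,.0116,.11),dn(YT)))
```

```text
48.325 [ 0.55614591 -0.15426706  0.11967961] 0.058434453488846655
(array([-0.589,  1.137,  0.102]), array([ 0.  ,  0.01, -0.01]))
```

Request:
drive_tool(
  increments=[
    [[-0.2,0.35,0,0,0,0],[-0.4,0.7,0,0,0.01,-0.01],[-0.59,1,0,0,0.01,-0.01],[-0.59,1,0,0,0.01,-0.01]],
  ],
)

```text
time: 48.82
tool_pos: [0.5013, -0.2575, 0.12]
tool_rot: [0.0, 1.0, 0.025, -0.0]
force: [0.2, 1.4, -3.4]
gripper_width: 0.0585
```

Run:
```python
from h import *
s,p,r=st();print(s['time'],p,s['gripper_width'])
print(rel(tray(-.05,.0116,.07),dn(YT)))
```

```text
48.825 [ 0.50126336 -0.2575199   0.11998704] 0.05852821048808806
(array([0.004, 0.13 , 0.5  ]), array([ 0.   ,  0.   , -0.002]))
```

Request:
drive_tool(
  increments=[
    [[0,0.13,0,0,0,0],[0,0.13,0.1,0,0,0],[0,0.13,0.3,0,0,0],[0,0.13,0.5,0,0,0],[0,0.13,0.5,0,0,0]],
  ],
)

```text
time: 49.45
tool_pos: [0.5003, -0.2686, 0.0673]
tool_rot: [-0.001, 1.0, 0.026, -0.002]
force: [0.2, 0.5, -3.3]
gripper_width: 0.0588
```

Run:
```python
from h import *
s,p,r=st();print(s['time'],p,s['gripper_width'])
snap('wrist','w30.png');snap('scene','s6.png')
print(rel(tray(-.05,.0116,.0335),dn(YT)))
```

```text
49.45 [ 0.50033144 -0.26861064  0.06730265] 0.05878161339017508
(array([0.002, 0.006, 0.362]), array([-0.   ,  0.001, -0.001]))
```

View pics/w30.png

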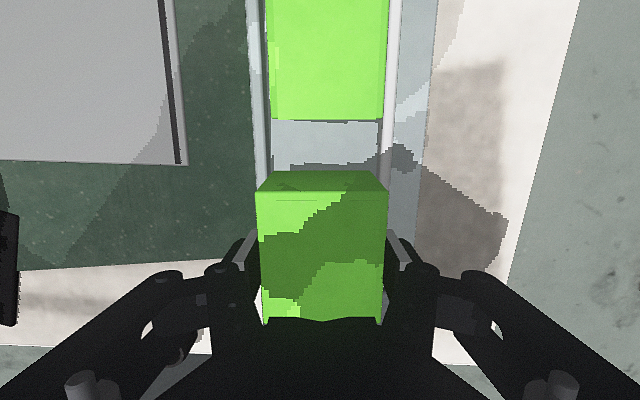

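Request:
drive_tool(
  increments=[
    [[0,0.01,0.1,0,0,0],[0,0.01,0.2,0,0,0],[0,0.01,0.28,0,0,0],[0,0.01,0.33,0,0,0],[0,0.01,0.345,0,0,0],[0,0.01,0.345,0,0,0],[0,0.01,0.345,0,0,0]],
  ],
)

```text
time: 50.42
tool_pos: [0.5024, -0.2711, 0.0356]
tool_rot: [0.0, 1.0, 0.025, -0.0]
force: [0.7, -0.5, -3.1]
gripper_width: 0.0584
```

Run:
```python
from h import *
s,p,r=st();print(s['time'],p,s['gripper_width'],s['force'])
```

```text
50.425 [ 0.50244131 -0.27112191  0.03559586] 0.05840189725003644 [ 0.70883366 -0.5260344  -3.06839711]
```

Request:
drive_tool(
  increments=[
    [[0,0,0.02,0,0,0],[0,0,0.03,0,0,0],[0,0,0.03,0,0,0]],
  ],
)

```text
time: 50.8
tool_pos: [0.5023, -0.2711, 0.0325]
tool_rot: [0.0, 1.0, 0.025, -0.0]
force: [0.1, -0.4, -2.5]
gripper_width: 0.0585
```

Request:
drive_tool(
  increments=[
    [[0,0,0,0,0,0],[0,0,0,0,0,0],[0,0,0,0,0,0]],
  ],
  gripper=0.85,
)

```text
time: 51.18
tool_pos: [0.5027, -0.2713, 0.0329]
tool_rot: [0.0, 1.0, 0.025, 0.0]
force: [0.2, 0.6, -0.4]
gripper_width: 0.0726
```

Request:
drive_tool(
  increments=[
    [[0,0,-0.15,0,0,0],[0,0,-0.4,0,0,0],[0,0,-0.7,0,0,0],[0,0,-1,0,0,0],[0,0,-1,0,0,0]],
  ],
)

```text
time: 51.8
tool_pos: [0.5052, -0.2728, 0.1374]
tool_rot: [0.002, 1.0, 0.025, 0.003]
force: [0.3, 0.3, -0.5]
gripper_width: 0.0724
```

Request:
drive_tool(
  increments=[
    [[0,0,-0.4,0,0,0],[0,0,-0.8,0,0,0],[0.3,0,-1,0,0,0],[0.3,0,-1,0,0,0],[0.3,0,-1,0,0,0]],
  ],
)

```text
time: 52.42
tool_pos: [0.5332, -0.2702, 0.2359]
tool_rot: [0.002, 1.0, 0.026, 0.002]
force: [0.2, -0.2, -1.0]
gripper_width: 0.0729
```

Run:
```python
from h import *
s,p,r=st();print(s['time'],p)
c=snap('wrist','w31.png'); print(cartons(c)); snap('scene','s7.png')
print(tray(.05,.0116,0),tray(-.05,.0116,0))
cv2.imwrite('pics/w31z.png',cv2.resize(c['image'][20:230,230:420],None,fx=2.8,fy=2.8,interpolation=cv2.INTER_CUBIC)[:,:,::-1])
```

```text
52.425 [ 0.5332354  -0.27021876  0.23585524]
[(0.5017, -0.268, np.float64(0.05), 69.2, 52.5, (295, 173, 45, 56)), (0.6009, -0.2666, np.float64(0.051), 68.7, 59.3, (293, 83, 55, 65))]
[ 0.60212949 -0.26531685  0.        ] [ 0.50226466 -0.27051451  0.        ]
```

View pics/w31.png

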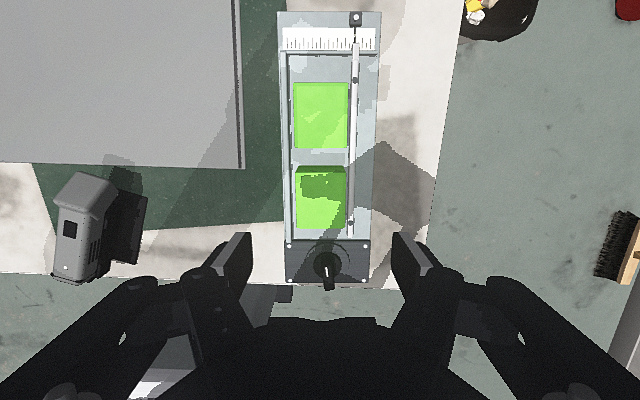

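View pics/w31z.png

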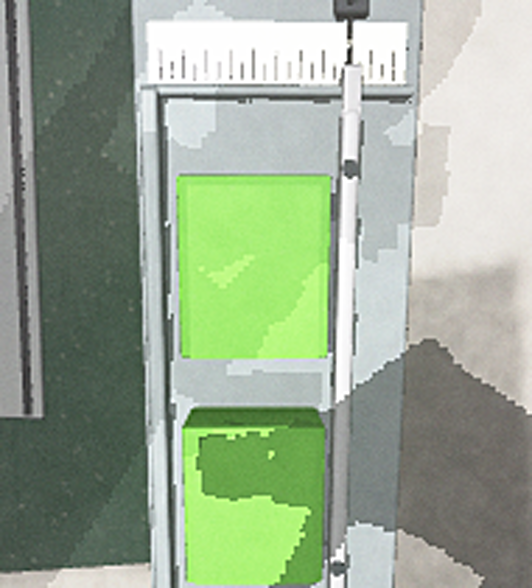

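View pics/s7.png

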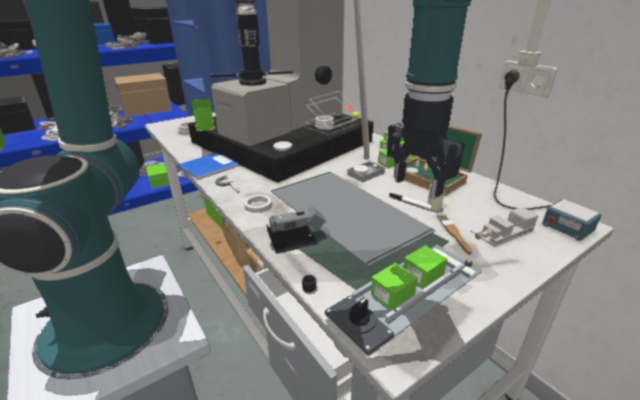

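Run:
```python
from h import *
print(bot.job_done(), bot.state()['time'])
```

```text
the job is handed in; nothing more can be done
the job is handed in; nothing more can be done
```

The job is handed in at about 52 s. There were two cartons on the board, B in the middle and C on the right; A was absent.

- **Fence:** I turned the knob in steps totalling about 2.57 rad and let go. The pointer looked level with the mark in the close-up and again at the end; clear width measured about 77 mm.
- **Scanning:** I read B and then C for about 4 s each from 100 mm, without touching the cartons. The beam came in about 23° above square to the label. By computed pose it was within about 1 mm of the label's middle on B. On C it was about 2 mm high until a correction as the hold began. The cameras show no beam spot or read signal, so the reads themselves are not confirmed.
- **Scanner:** It is back on its rest, and its picture there matches how it lay before.
- **Cartons:** B was knocked about 4 cm aside after it had been read, so I measured it again before picking it up. Both cartons now stand upright on the tray floor between wall and fence, within about 2.5 mm of the aim.

The top camera read carton x about 2.5 mm lower than the wrist camera throughout; I used the wrist values. The corner I triangulated on B came out at 51 mm high against the 55 mm expected, but its top-face size (70 × 59 mm) agreed with 55 mm. In the last wrist view B's width read 52 mm because part of its top was in shadow.

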